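# Load the charged cell into the microscope lamp's power pack

### The arm

A 6-joint arm with a two-finger parallel gripper is mounted at the origin on the work surface. World frame = base frame: x ahead of the robot, y to its left, z up, the work surface at z = 0. Lengths are in m, angles in degrees, forces in N, time in s.
With the tool pointing down it reaches from about 0.4 to 0.925 m from the base axis. Payload 12.5 kg.
Tool frame: the origin (TCP) lies midway between the tips of the shut fingers; the grasp point (between the pads) lies 19 mm behind it (r.hold_point_z is the distance from the TCP to the grasp point, in m); z points along the fingers, y is the line along which they close (so a half turn about z gives the same grasp; the last joint's range is limited). The gripper opens to 95 mm and grips with 3 to 60 N. Pads are 20 mm wide; open, the fingers measure 119 mm over their backs; the gripper's body (75 mm by 180 mm) begins 59 mm behind the grasp point.
Start: joints at [62.59, 28.126, 89.318, -0, 62.55, -6.05], TCP at [0.228, 0.582, 0.215] pointing down, gripper open.
Joint ranges: [-177.58, 177.58], [-47.91, 125.51], [2.72, 160], [-65.01, 245.01], [3.68, 167.84], [-153.87, 153.87]. Speed limits (degrees/s): [127.2, 127.2, 159.86, 180, 180, 180].

### API

Orientations are given as [roll, pitch, yaw] about the fixed x, y, z axes, in that order (R = Rz(yaw) Ry(pitch) Rx(roll)).
In Python, from workcell import r gives the robot as it stands. The module is installed in compiled form; this text tells all that it offers.
- The arm moves only by the tool arm_command, never from a script. Its arguments are lists of equal length, an entry for each row: "hand": the finger opening in mm, from 0 to 95.1; "dp": the shift along the tool's x, y, z in mm, a list of three; "turn": the turn about the tool's z in degrees. In form: {"hand": [hand, ...], "dp": [[tx, ty, tz], ...], "turn": [turn, ...]}. A call has exactly 8 rows; each row shifts and turns the commanded pose from where the row before left it, along the tool's axes as they then stand; what a row does not reach is not made up. A row lasts 1/10 s, in which the tool goes at most 50 mm and 8.59 degrees, less where a joint would pass 70% of its speed; a pose out of reach is approached as far as the arm can. A call is refused whole if a number of a shift passes 50 or a number of a turn 8.59, either way. A call with a gripper value outside its range is refused whole. The fingers move at their own pace and stop on an object; "squeeze" is the grip in N (left out, the last holds). Time passes only in rows, so rows that do not move let the fingers close, or fill a call up. It gives the time, the measured TCP pose, the force, the opening and the grip force at its end, in the units of the state.
- r.get_state(): the state, without advancing time (a new reading comes with each control period).
- r.get_image(name): name is "scene" or "top" or "wrist"; returns (picture, depth): 400x640x3 uint8, blue, green, red; 400x640 float32, m along the optical axis (not along the pixel's ray), 0 where there is no reading.
- r.camera_params(name): a dict with "fov_y" (degrees; the focal length in pixels is half the picture's height over the tangent of half this angle, whatever the lens; pixels are square), "cx", "cy" (the principal point, pixels), "extrinsics" (4x4, takes a point from world to camera coordinates). Camera axes: x right, y up, looking along -z (the intrinsics and any distortion apply to the point x, -y, -z); pixel columns grow to the right and rows downward; lengths in m; the calibration is good to about 2 mm. A picture is of the moment at which its call begins: read the wrist's pose just before it. camera_params takes no time and is no camera call; for the wrist camera it gives the pose at the moment of the call.
- r.close_job(): hands the job in; it is judged then, once.
The state is a dict: "clock": time; "qpos": joint angles; "qvel": joint speeds; "tau": joint torques, N m; "ee_pos": TCP position; "ee_rot": TCP orientation; "contact_force": force on the tool from outside, world axes, zero at the start; "wrist_torque": the same for the moment, N m; "opening": opening from 0.0 (shut) to 1.0 (fully open); "grasp_force": force on a finger pad.
Only numpy, scipy, OpenCV 4.12 (cv2) and the standard library are available. Lean on these libraries where they do the work, as an engineer would, in place of code of your own. Each camera call takes 0.05 s, during which the arm holds its last target. There are 200 camera calls.

### The job

Load the charged green cell from the charging rest into the bay of the white power pack: with its plus end raised, put its flat minus end in first under the clear hood, push the sprung contact back with it, then tip the plus end down behind the brass plate until the cell lies level and fully home, and let go. Be gentle: do not ram the sprung contact against its stop or force the cell down. Leave the red spent cell, the oil bottle, the objective and the slide box where they are.

Things in the scene. Friction and masses are not known exactly. Their poses are not given: they have to be found in the camera images.
- cell: Charged cell, 145 g, green cylinder, diameter 32 mm, white band near the plus end. 70 mm long: 68 mm body with flat steel minus end, plus a steel nub of 10 mm diameter standing out 2 mm at the plus end. Origin mid-length on its axis; x axis runs from minus to plus (it may be rolled about x). Starts lying in a cradle of the charging rest, axis 46 mm above the table.
- cell_minus (a point): Centre of the green cell's flat minus end.
- cell_plus (a point): Outer face centre of the green cell's plus nub.
- pack: White power pack, fixed, slab 170 x 100 x 24 mm high. Origin at the centre of its underside; x along the bay from its sprung end to its brass-plate end (roughly to the robot's left), z up. On it a black sled with the whole bay (saddles, hood, both contacts) is clamped anywhere within 7 mm either way along x of its middle setting; nothing measured tells where: feel for it, or look. Forces on pack and bay added up must stay below 40 N.
- spring_end (a point): Middle of the pack's top edge at the sprung end (pack x = -85 mm). Sprung contact: brass dome, radius 9 mm, its free tip at sled x = -29.5 mm, 50 mm above the table; it slides to -x: 1 N preload plus 2.5 N per mm, hard stop after 7 mm. Clear hood over it: roof from sled x = -28 back to -62 mm, underside 70, top 75 mm above the table, 48 mm wide; cheeks 40 mm apart from x = -34 mm back.
- plate_end (a point): Middle of the pack's top edge at the brass end (pack x = +85 mm). Brass plate: inner face at sled x = +36 mm (so 65.5 mm from the free dome, 4.5 mm less than the cell; 12 N when loaded, 13 to 16 N while tipping in), top 56 mm above the table, 24 mm wide, grey backing to x = +46 mm. A loaded cell reaches 6 mm under the hood, so the minus end goes in first, 15 to 40 degrees tilted.
- bay (a point): Where the middle of a loaded cell lies at the sled's middle setting: pack x = +1 mm, 50 mm above the table (a point of the pack, not of the sled). Two grey V saddles carry the cell: 14 to 33 mm either side of sled x = 0, 31 mm wide, up to 40 mm above the table; fingers fit beside them. Friction at the contacts can hold the cell up: press it down with 5 to 10 N to seat it.
- rest: Black charging rest, fixed to the bench, 110 x 190 x 20 mm high; origin at the centre of its underside. Two cradles (grey V saddles like the pack's) along its x axis, at y = -47 and +47 mm, hold one cell each, plus end towards the rest's +x. Which cell is in which cradle varies; pack and rest may change places.
- spent: Spent cell: same shape and frame as the green one but with a red sleeve, in the other cradle of the rest; to be left alone.
- oil: Small amber oil bottle, 34 mm in diameter, 65 mm tall, standing; origin at the centre of its underside.
- objective: Steel microscope objective, 30 mm in diameter, 45 mm tall, standing; origin at the centre of its underside.
- slidebox: Blue slide box 85 x 100 x 34 mm, lying on the bench; origin at the centre of its underside.

How it is judged:
By the outcome, as a careful person would: the job done as asked, in the order asked, and still so for the second after the job is handed in, with the robot touching nothing.
It also fails if it takes over 67 s, if anything falls off the work surface, if the arm or the gripper's body presses on something with over 40 N, if the wrist force passes 120 N, or if a joint passes its speed limit or range.

## Working session

There is one attempt and no reset: what is moved stays moved. The work goes in short steps, Python scripts to look and compute and a tool call to move; the robot and the scene stay as the last step left them, time stands still between calls to the robot, and variables do not carry over. Pictures are saved under pics/ and viewed, at most 10 in all, crops included, and the job is handed in when it is done.

Besides the shell and the picture viewer there is one more tool, called after "Request:" by a JSON object that holds its "method" and its "body", one argument or row to a line. arm_command: Moves the arm, as the interface text tells. Its arguments: {"type":"object","properties":{"hand":{"type":"array","items":{"type":"number"}},"dp":{"type":"array","items":{"type":"array","items":{"type":"number"}}},"turn":{"type":"array","items":{"type":"number"}},"squeeze":{"type":"number"}},"required":["hand","dp","turn"]}

```bash
mkdir -p pics; python3 - <<'E'
from workcell import r
import cv2,numpy as np
s=r.get_state();print({k:np.round(v,3).tolist() for k,v in s.items()}, r.hold_point_z)
for n in("scene","top","wrist"):
    p=r.camera_params(n);print(n,p['fov_y'],p['cx'],p['cy'],np.round(p['extrinsics'],4).tolist(),[k for k in p])
    i,d=r.get_image(n);cv2.imwrite(f'pics/{n}0.png',i);np.save(f'pics/{n}0.npy',d)
E
```

```text
{'clock': 0.0, 'qpos': [62.59, 28.163, 89.351, -0.001, 62.55, -6.05], 'qvel': [-0.041, -0.068, -0.041, 0.14, 0.004, 0.046], 'tau': [0.001, -61.266, -25.818, 0.069, 0.048, -0.0], 'ee_pos': [0.228, 0.582, 0.214], 'ee_rot': [-179.936, -0.006, 158.64], 'contact_force': [-0.36, 0.24, -0.644], 'wrist_torque': [0.016, 0.035, 0.009], 'grasp_force': 0.0, 'opening': 1.001} 0.0188
scene 44.90979164740362 320.7676801842338 202.09611767022875 [[-0.591, 0.8066, -0.0036, 0.3435], [-0.4897, -0.3553, 0.7962, 0.2278], [0.641, 0.4723, 0.605, -1.3144], [0.0, 0.0, 0.0, 1.0]] ['fov_y', 'cx', 'cy', 'extrinsics']
top 49.28286493854373 317.4319805864062 200.39551939650096 [[-0.0143, -0.9998, 0.0103, -0.0067], [0.9914, -0.0129, 0.1301, -0.5989], [-0.1299, 0.0121, 0.9915, -0.9363], [0.0, 0.0, 0.0, 1.0]] ['fov_y', 'cx', 'cy', 'extrinsics']
wrist 58.48294030376665 319.63268871170783 201.66114680487843 [[0.3636, 0.9315, -0.0011, -0.6245], [-0.8898, 0.347, -0.2964, 0.0345], [-0.2757, 0.1087, 0.9551, -0.3918], [0.0, 0.0, 0.0, 1.0]] ['fov_y', 'cx', 'cy', 'extrinsics']
```

View pics/top0.png

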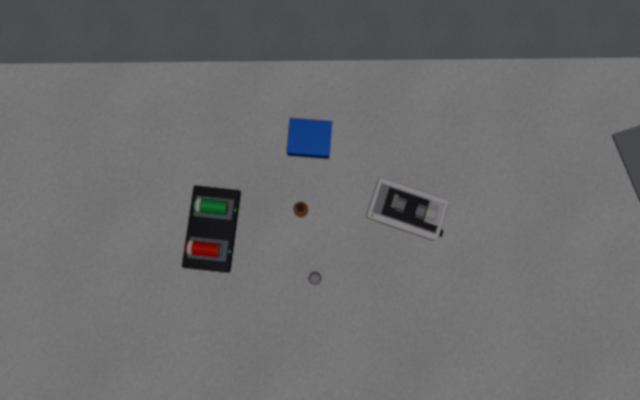

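View pics/scene0.png

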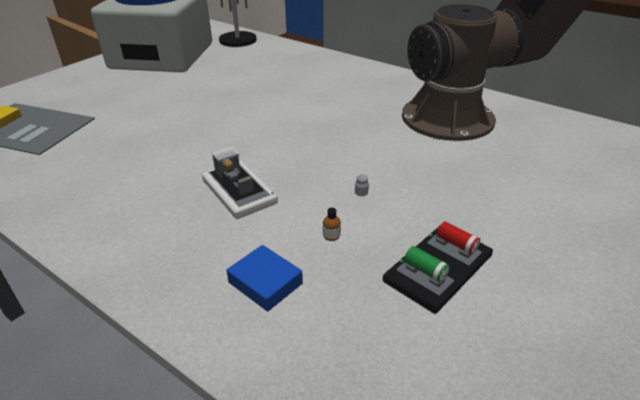

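The top view shows the rest on the left, with the green cell at (212,206) and the red one at (205,249), both with plus (white band) to the left (+y). The pack is at (408,209), with the hood on its right end. The scene view agrees. Next I'll get rough world positions.

```bash
cat > h.py <<'E'
import numpy as np,cv2
from workcell import r
def K(p):
    f=200/np.tan(np.radians(p['fov_y']/2)); return f,p['cx'],p['cy']
def unproj(p,u,v,d):
    f,cx,cy=K(p); u,v,d=map(np.asarray,(u,v,d))
    c=np.stack([(u-cx)/f*d,-(v-cy)/f*d,-d],-1)
    E=p['extrinsics']; return (c-E[:3,3])@E[:3,:3]
def proj(p,X):
    f,cx,cy=K(p);E=p['extrinsics'];c=np.asarray(X)@E[:3,:3].T+E[:3,3]
    return np.stack([cx+f*c[...,0]/-c[...,2],cy-f*c[...,1]/-c[...,2]],-1)
def raz(p,u,v,z): # ray to plane z
    a=unproj(p,u,v,1.0);E=p['extrinsics'];o=-E[:3,:3].T@E[:3,3]
    return o+(a-o)*((z-o[2])/(a-o)[...,2])[...,None]
def green(i):
    h=cv2.cvtColor(i,cv2.COLOR_BGR2HSV);return cv2.inRange(h,(45,100,40),(85,255,255))>0
E
python3 - <<'E'
from h import *
p=r.camera_params("top");i=cv2.imread('pics/top0.png');d=np.load('pics/top0.npy')
m=green(i);m[:,230:]=0;v,u=np.nonzero(m);P=unproj(p,u,v,d[m]);P=P[d[m]>0];print('green',len(P),P.mean(0),P.min(0),P.max(0))
for n,(a,b) in dict(greenc=(212,206),redc=(205,249),pack=(408,209),hood=(433,212),packL=(374,200),packR=(441,220),oil=(301,209),obj=(315,278),box=(310,138)).items():
    print(n,np.round(unproj(p,a,b,d[b,a]),4))
w=r.camera_params("wrist");E=w['extrinsics'];print('cam',-E[:3,:3].T@E[:3,3])
E
```

```text
green 386 [0.58482417 0.21575212 0.05679759] [0.48495196 0.1842085  0.01584922] [0.61061346 0.26865836 0.06645641]
greenc [0.5866 0.2153 0.0603]
redc [0.4937 0.2292 0.0584]
pack [ 0.5782 -0.2202  0.0251]
hood [ 0.5655 -0.2626  0.0758]
packL [ 0.6    -0.1438  0.0239]
packR [ 0.5525 -0.295   0.0217]
oil [0.5767 0.0214 0.0673]
obj [ 0.4281 -0.007   0.0466]
box [7.442e-01 1.000e-04 3.280e-02]
cam [0.14978906 0.61236757 0.38386295]
```

```bash
cat >> h.py <<'E'
import json
def plan(goal,n=8,yaw=None,start=None):
    """rows (mm, deg) to world goal [m] with trapezoid profile; tool pointing down"""
    s=r.get_state();p0=np.array(start[:3] if start else s['ee_pos']);y0=start[3] if start else s['ee_rot'][2]
    yaw=y0 if yaw is None else yaw
    w=np.ones(n);w[0]=w[-1]=.4;
    if n>4:w[1]=w[-2]=.8
    w/=w.sum();dy=(yaw-y0+180)%360-180
    p=np.array(p0,float);a=y0;f=0
    R=[];T=[]
    for k in w:
        f+=k;d=(p0+f*(np.array(goal)-p0)-p)*1000;c,q=np.cos(np.radians(a)),np.sin(np.radians(a))
        t=np.round([d[0]*c+d[1]*q,d[0]*q-d[1]*c,-d[2]],1)
        tt=round(y0+f*dy-a,1);R.append(t.tolist());T.append(tt)
        p=p+np.array([t[0]*c+t[1]*q,t[0]*q-t[1]*c,-t[2]])/1000;a+=tt
    for j in range(0,n,8):print(json.dumps({"dp":R[j:j+8],"turn":T[j:j+8]}))
def st():
    s=r.get_state();print(round(float(s['clock']),2),np.round(s['ee_pos'],4),np.round(s['ee_rot'],2),'F',np.round(s['contact_force'],1),'M',np.round(s['wrist_torque'],2),'g',np.round(s['grasp_force'],1),'o',round(float(s['opening'])*95.1,1))
E
python3 -c "
from h import *
plan([.585,.216,.20],16,81.5)"
```

```text
{"dp": [[-12.9, -5.9, 0.4], [-26.4, -10.7, 0.8], [-33.8, -10.9, 1.0], [-34.6, -7.7, 1.0], [-35.3, -4.5, 0.9], [-35.5, -1.1, 1.0], [-35.4, 2.2, 1.0], [-35.1, 5.5, 1.0]], "turn": [-2.1, -4.3, -5.4, -5.3, -5.4, -5.4, -5.3, -5.4]}
{"dp": [[-34.5, 8.8, 1.0], [-33.4, 11.9, 1.0], [-32.2, 15.0, 1.0], [-30.7, 17.9, 0.9], [-28.9, 20.8, 1.0], [-26.7, 23.3, 1.0], [-19.6, 20.6, 0.8], [-9.0, 11.0, 0.4]], "turn": [-5.3, -5.4, -5.3, -5.4, -5.4, -5.3, -4.3, -2.1]}
```

Request:
{"method": "arm_command", "body": {
  "hand": [70, 70, 70, 70, 70, 70, 70, 70],
  "dp": [
    [-12.9, -5.9, 0.4],
    [-26.4, -10.7, 0.8],
    [-33.8, -10.9, 1.0],
    [-34.6, -7.7, 1.0],
    [-35.3, -4.5, 0.9],
    [-35.5, -1.1, 1.0],
    [-35.4, 2.2, 1.0],
    [-35.1, 5.5, 1.0]
  ],
  "turn": [2.1, 4.3, 5.4, 5.3, 5.4, 5.4, 5.3, 5.4]
}}

```text
clock: 0.95
ee_pos: [0.4074, 0.3972, 0.2075]
ee_rot: [180.0, 0.0, 119.7]
contact_force: [0.3, 0.1, -0.5]
opening: 0.734
grasp_force: 0.0
```

Request:
{"method": "arm_command", "body": {
  "hand": [70, 70, 70, 70, 70, 70, 70, 70],
  "dp": [
    [-34.5, 8.8, 1.0],
    [-33.4, 11.9, 1.0],
    [-32.2, 15.0, 1.0],
    [-30.7, 17.9, 0.9],
    [-28.9, 20.8, 1.0],
    [-26.7, 23.3, 1.0],
    [-19.6, 20.6, 0.8],
    [-9.0, 11.0, 0.4]
  ],
  "turn": [5.3, 5.4, 5.3, 5.4, 5.4, 5.3, 4.3, 2.1]
}}

```text
clock: 1.75
ee_pos: [0.5864, 0.2136, 0.2001]
ee_rot: [-180.0, 0.0, 81.2]
contact_force: [-0.2, 0.6, -0.1]
opening: 0.734
grasp_force: 0.0
```

```bash
sed -i 's/T.append(tt)/T.append(-tt)/' h.py; python3 - <<'E'
from h import *
st();p=r.camera_params("wrist");i,d=r.get_image("wrist");st()
cv2.imwrite('pics/w1.png',i);np.save('pics/w1.npy',d)
m=green(i).astype('uint8');n,l,s,c=cv2.connectedComponentsWithStats(m);k=1+s[1:,4].argmax();m=l==k
v,u=np.nonzero(m&(d>0));P=unproj(p,u,v,d[v,u]);print(s[k],P.mean(0))
rc=cv2.minAreaRect(np.stack([u,v],1).astype('float32'));print(rc)
# upper surface line fit
t=P[P[:,2]>np.percentile(P[:,2],50)];q=t-t.mean(0);_,_,V=np.linalg.svd(q[:,:2]);print('axis',V[0],np.degrees(np.arctan2(V[0][1],V[0][0])),t.mean(0),P[:,2].max())
E
```

```text
1.75 [0.5864 0.2136 0.2001] [-1.7999e+02  1.0000e-02  8.1200e+01] F [-0.2  0.6 -0.1] M [-0.1   0.12  0.04] g 0.0 o 69.8
1.8 [0.587  0.2132 0.2   ] [1.7999e+02 2.0000e-02 8.1140e+01] F [ 0.3 -2.1 -0.6] M [-0.15  0.11 -0.05] g 0.0 o 69.9
[ 304  153   35   66 2058] [0.58902446 0.21637415 0.05821615]
((321.4146423339844, 185.76829528808594), (64.59346771240234, 34.014644622802734), 88.21009063720703)
axis [-0.12326477 -0.99237382] -97.08055972360295 [0.58896553 0.21677096 0.0609749 ] 0.06348959663503563
```

View pics/w1.png

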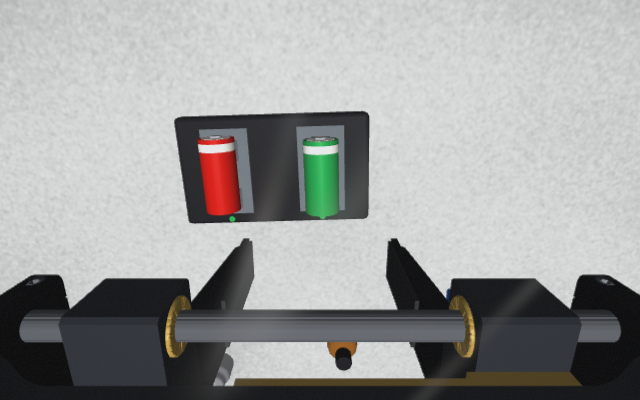

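```bash
python3 - <<'E'
from h import *
p=r.camera_params("wrist");i=cv2.imread('pics/w1.png');d=np.load('pics/w1.npy')
m=green(i).astype('uint8');n,l,s,c=cv2.connectedComponentsWithStats(m);k=1+s[1:,4].argmax();m=l==k
rows=range(160,208);mid=np.array([[np.nonzero(m[v])[0].mean(),v] for v in rows])
X=raz(p,mid[:,0],mid[:,1],np.full(len(mid),.048));f=np.polyfit(X[:,1],X[:,0],1)
ax=np.array([f[0],1])/np.hypot(f[0],1);print('yaw',np.degrees(np.arctan2(ax[1],ax[0])),X.mean(0))
# along-profile of centre column
for v in range(130,222,1):
    u=int(round(np.polyval(np.polyfit(mid[:,1],mid[:,0],1),v)));q=unproj(p,u,v,d[v,u]);
    if v<160 or v>206: print(v,i[v,u],np.round(q,4))
E
```

```text
Traceback (most recent call last):
  File "h.py", line 13, in raz
    a=unproj(p,u,v,1.0);E=p['extrinsics'];o=-E[:3,:3].T@E[:3,3]
  File "h.py", line 7, in unproj
    c=np.stack([(u-cx)/f*d,-(v-cy)/f*d,-d],-1)
ValueError: all input arrays must have the same shape
```

```bash
sed -i 's/u,v,d=map(np.asarray,(u,v,d))/u,v,d=np.broadcast_arrays(np.asarray(u,float),v,d)/' h.py; python3 - <<'E'
from h import *
p=r.camera_params("wrist");i=cv2.imread('pics/w1.png');d=np.load('pics/w1.npy')
m=green(i).astype('uint8');n,l,s,c=cv2.connectedComponentsWithStats(m);k=1+s[1:,4].argmax();m=l==k
rows=range(160,208);mid=np.array([[np.nonzero(m[v])[0].mean(),v] for v in rows])
X=raz(p,mid[:,0],mid[:,1],np.full(len(mid),.048));f=np.polyfit(X[:,1],X[:,0],1)
ax=np.array([f[0],1])/np.hypot(f[0],1);print('yaw',np.degrees(np.arctan2(ax[1],ax[0])),X.mean(0))
for v in range(132,222,1):
    u=int(round(np.polyval(np.polyfit(mid[:,1],mid[:,0],1),v)));q=unproj(p,u,v,d[v,u]);
    if v<156 or v>208: print(v,u,i[v,u],np.round(q,4))
E
```

```text
yaw 83.22572172474221 [0.58952207 0.21436589 0.048     ]
132 320 [133 127 119] [0.5951 0.2583 0.0198]
133 320 [133 126 118] [0.595  0.2574 0.0201]
134 320 [133 126 118] [0.5948 0.2564 0.0194]
135 320 [133 125 117] [0.5947 0.2553 0.0184]
136 320 [113 108 104] [0.5946 0.2546 0.0208]
137 320 [92 88 87] [0.5949 0.2569 0.0476]
138 320 [177 169 170] [0.5948 0.2563 0.0494]
139 320 [171 165 165] [0.5946 0.2553 0.0483]
140 320 [119 120 120] [0.5946 0.2554 0.0559]
141 320 [114 145 101] [0.5945 0.255  0.0598]
142 320 [109 189  75] [0.5944 0.2544 0.0611]
143 320 [109 196  69] [0.5943 0.2535 0.0608]
144 320 [107 195  69] [0.5942 0.2526 0.0606]
145 320 [107 194  68] [0.594  0.2519 0.0616]
146 320 [170 216 150] [0.5939 0.2511 0.062 ]
147 320 [229 230 226] [0.5938 0.25   0.0604]
148 320 [234 233 232] [0.5937 0.2494 0.0621]
149 320 [233 232 231] [0.5935 0.2485 0.0618]
150 320 [234 232 232] [0.5934 0.2475 0.0608]
151 320 [234 232 231] [0.5932 0.2467 0.0609]
152 320 [234 233 232] [0.5931 0.246  0.0619]
153 320 [234 233 232] [0.593  0.245  0.0611]
154 320 [193 220 177] [0.5928 0.244  0.0606]
155 320 [121 198  90] [0.5927 0.2431 0.0603]
209 322 [103 183  72] [0.5869 0.1941 0.0611]
210 322 [104 184  74] [0.5868 0.1935 0.0622]
211 322 [103 183  73] [0.5867 0.1926 0.0622]
212 322 [103 184  73] [0.5865 0.1913 0.0611]
213 322 [105 184  75] [0.5864 0.1904 0.0613]
214 322 [104 183  74] [0.6001 0.2959 0.3697]
215 322 [105 183  76] [0.5861 0.1887 0.0621]
216 322 [104 183  76] [0.5859 0.1875 0.0613]
217 323 [105 182  77] [0.5849 0.172  0.0209]
218 323 [107 183  78] [0.5847 0.1707 0.02  ]
219 323 [ 98 117  92] [0.5845 0.1687 0.0178]
220 323 [200 202 198] [ 0.5834  0.1608 -0.001 ]
221 323 [210 212 209] [ 0.5833  0.1597 -0.0008]
```

```bash
python3 - <<'E'
from h import *
st();plan([.5925,.2398,.11],8,83)
plan([.5925,.2398,.027],8,83,start=[.5925,.2398,.11,83])
E
```

```text
1.8 [0.587  0.2132 0.2   ] [1.7999e+02 2.0000e-02 8.1140e+01] F [ 0.3 -2.1 -0.6] M [-0.15  0.11 -0.05] g 0.0 o 69.9
{"dp": [[1.7, 0.1, 5.6], [3.4, 0.2, 11.3], [4.2, 0.2, 14.1], [4.3, 0.3, 14.0], [4.2, 0.2, 14.1], [4.2, 0.3, 14.1], [3.4, 0.3, 11.2], [1.7, 0.1, 5.6]], "turn": [-0.1, -0.2, -0.3, -0.3, -0.3, -0.3, -0.2, -0.2]}
{"dp": [[0.0, 0.0, 5.2], [0.0, 0.0, 10.4], [0.0, 0.0, 12.9], [0.0, 0.0, 13.0], [0.0, 0.0, 13.0], [0.0, 0.0, 12.9], [0.0, 0.0, 10.4], [0.0, 0.0, 5.2]], "turn": [-0.0, -0.0, -0.0, -0.0, -0.0, -0.0, -0.0, -0.0]}
```

Request:
{"method": "arm_command", "body": {
  "hand": [60, 60, 60, 60, 60, 60, 60, 60],
  "dp": [
    [1.7, 0.1, 5.6],
    [3.4, 0.2, 11.3],
    [4.2, 0.2, 14.1],
    [4.3, 0.3, 14.0],
    [4.2, 0.2, 14.1],
    [4.2, 0.3, 14.1],
    [3.4, 0.3, 11.2],
    [1.7, 0.1, 5.6]
  ],
  "turn": [-0.1, -0.2, -0.3, -0.3, -0.3, -0.3, -0.2, -0.2]
}}

```text
clock: 2.6
ee_pos: [0.5901, 0.2432, 0.1088]
ee_rot: [-179.9, 0.0, 83.5]
contact_force: [-0.4, -0.7, 0.4]
opening: 0.634
grasp_force: 0.0
```

```bash
python3 - <<'E'
from h import *
st();p=r.camera_params("wrist");i,d=r.get_image("wrist");st()
cv2.imwrite('pics/w2.png',i);np.save('pics/w2.npy',d)
m=green(i).astype('uint8');n,l,s,c=cv2.connectedComponentsWithStats(m);k=1+s[1:,4].argmax();m=l==k;print(s[k])
x,y,w,h=s[k][:4]
rows=range(y+h//4,y+int(h*.8));mid=np.array([[np.nonzero(m[v])[0][[0,-1]].mean(),v] for v in rows])
X=raz(p,mid[:,0],mid[:,1],np.full(len(mid),.049));f=np.polyfit(X[:,1],X[:,0],1)
print('yaw',np.degrees(np.arctan2(1,f[0])),'x at y=.2398',np.polyval(f,.2398),X.mean(0))
a=np.polyfit(mid[:,1],mid[:,0],1)
for v in list(range(y-35,y+10,3))+list(range(y+h-12,y+h+6,2)):
    u=int(round(np.polyval(a,v)));print(v,u,i[v,u],np.round(unproj(p,u,v,d[v,u]),4))
E
```

```text
2.6 [0.5901 0.2432 0.1088] [-1.7992e+02  3.0000e-02  8.3480e+01] F [-0.4 -0.7  0.4] M [-0.14  0.11 -0.  ] g 0.0 o 60.3
2.65 [0.59   0.2432 0.1086] [-1.799e+02  4.000e-02  8.349e+01] F [-0.2 -0.1  0.1] M [-0.11  0.05  0.  ] g 0.0 o 59.9
[ 300  219   45   82 3293]
yaw 82.70156502583387 x at y=.2398 0.5919395170497823 [0.58832512 0.21157913 0.049     ]
184 323 [148 141 131] [0.5951 0.26   0.0197]
187 323 [147 139 130] [0.5948 0.258  0.0207]
190 323 [146 138 130] [0.5946 0.2555 0.0202]
193 323 [71 69 66] [0.5944 0.255  0.0265]
196 323 [101  99  97] [0.5945 0.257  0.0411]
199 323 [99 96 95] [0.5945 0.2574 0.0496]
202 322 [152 150 149] [0.5936 0.2557 0.0508]
205 322 [118 122 119] [0.5936 0.2555 0.0567]
208 322 [103 188  69] [0.5935 0.2553 0.0623]
211 322 [109 199  72] [0.5933 0.2533 0.0624]
214 322 [233 235 230] [0.5931 0.2511 0.0617]
217 322 [239 238 237] [0.5929 0.2495 0.0629]
220 322 [239 238 237] [0.5926 0.247  0.0617]
223 322 [239 238 237] [0.5923 0.2448 0.0611]
226 322 [107 195  72] [0.5922 0.243  0.062 ]
289 321 [ 98 192  58] [0.6001 0.3263 0.2785]
291 321 [ 98 191  58] [0.5861 0.195  0.061 ]
293 321 [ 99 192  59] [0.586  0.1938 0.0615]
295 321 [ 97 191  57] [0.5857 0.1917 0.0608]
297 321 [ 96 191  57] [0.5856 0.1902 0.0609]
299 321 [ 97 192  55] [0.5854 0.1892 0.0617]
301 321 [218 223 215] [ 0.581   0.1481 -0.    ]
303 321 [223 224 222] [ 5.808e-01  1.460e-01 -1.000e-04]
305 321 [221 222 220] [ 0.5805  0.1433 -0.0011]
```

View pics/w2.png

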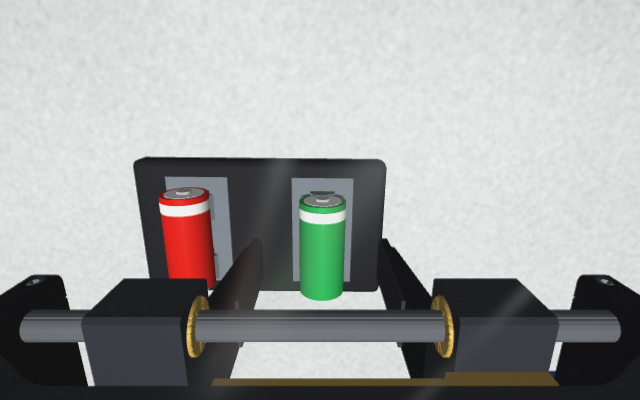

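Fingers straddle the cell (columns 300–345, fingertip centre ≈ 320), so I'll descend and close lightly about 20 mm towards plus.

Request:
{"method": "arm_command", "body": {
  "hand": [60, 60, 60, 60, 60, 60, 60, 60],
  "dp": [
    [0, 1, 6],
    [0, 1, 12],
    [0, 0, 14],
    [0, 0, 14],
    [0, 0, 14],
    [0, 0, 11],
    [0, 0, 7],
    [0, 0, 3.5]
  ],
  "turn": [0.3, 0.4, 0, 0, 0, 0, 0, 0]
}}

```text
clock: 3.45
ee_pos: [0.5923, 0.2426, 0.0281]
ee_rot: [-180.0, 0.0, 82.7]
contact_force: [0.6, 0.2, -0.4]
opening: 0.634
grasp_force: 0.0
```

Request:
{"method": "arm_command", "body": {
  "hand": [45, 35, 25, 25, 25, 25, 25, 25],
  "dp": [
    [0, 0, 0],
    [0, 0, 0],
    [0, 0, 0],
    [0, 0, 0],
    [0, 0, 0],
    [0, 0, 0],
    [0, 0, 0],
    [0, 0, 0]
  ],
  "turn": [0, 0, 0, 0, 0, 0, 0, 0],
  "squeeze": 4
}}

```text
clock: 4.25
ee_pos: [0.5917, 0.2428, 0.0293]
ee_rot: [-179.9, 0.0, 82.7]
contact_force: [-4.5, 2.1, 5.2]
opening: 0.333
grasp_force: 4.0
```

Request:
{"method": "arm_command", "body": {
  "hand": [25, 25, 25, 25, 25, 25, 25, 25],
  "dp": [
    [-0.9, 0, -2.8],
    [-1.1, 0, -2.8],
    [-1.3, 0, -2.8],
    [-1.4, 0, -2.7],
    [-1.5, 0, -2.6],
    [-1.7, 0, -2.6],
    [-1.9, 0, -2.5],
    [-1.9, 0, -2.2]
  ],
  "turn": [0, 0, 0, 0, 0, 0, 0, 0],
  "squeeze": 3
}}

```text
clock: 5.05
ee_pos: [0.591, 0.2308, 0.0502]
ee_rot: [180.0, -0.0, 82.7]
contact_force: [0.8, -0.3, -0.9]
opening: 0.337
grasp_force: 3.0
```

```bash
cat >> h.py <<'E'
def tilt(tag,n="wrist"):
    st();p=r.camera_params(n);i,d=r.get_image(n);cv2.imwrite(f'pics/{tag}.png',i);np.save(f'pics/{tag}.npy',d);np.save(f'pics/{tag}_E.npy',p['extrinsics'])
    m=green(i).astype('uint8');k,l,s,c=cv2.connectedComponentsWithStats(m);k=1+s[1:,4].argmax();print('blob',s[k])
    x,y,w,h=s[k][:4];a=[]
    for v in range(y-4,y+h+4,3):
        uu=np.nonzero(l[v]==k)[0] if 0<=v<400 else []
        u=int(np.mean(uu)) if len(uu) else x+w//2
        q=unproj(p,u,v,d[v,u]);print(v,u,i[v,u],np.round(q,4));a.append(q)
    return np.array(a)
E
python3 -c "
from h import *
tilt('w3')"
```

```text
5.05 [0.591  0.2308 0.0502] [ 1.7999e+02 -1.0000e-02  8.2740e+01] F [ 0.8 -0.3 -0.9] M [-0.04  0.03 -0.01] g 3.0 o 32.0
blob [ 285  231   70   57 1201]
227 320 [163 159 152] [0.5929 0.2396 0.0278]
230 320 [110 135  95] [0.594  0.2488 0.0557]
233 319 [ 77 121  63] [0.5934 0.2481 0.0576]
236 319 [179 182 181] [0.5932 0.247  0.0587]
239 318 [179 183 182] [0.5927 0.2465 0.0612]
242 319 [178 183 181] [0.5931 0.2459 0.0636]
245 317 [146 142 141] [0.5922 0.2462 0.0674]
248 322 [148 144 142] [0.5944 0.2451 0.069 ]
251 319 [149 144 144] [0.5929 0.2446 0.0707]
254 319 [149 144 144] [0.5928 0.2435 0.0716]
257 317 [147 143 142] [0.5919 0.2436 0.0745]
260 322 [196 189 188] [0.594  0.2422 0.0753]
263 319 [180 185 184] [0.5925 0.2415 0.0765]
266 321 [181 185 184] [0.5933 0.2403 0.0773]
269 321 [181 186 185] [0.5932 0.2395 0.0786]
272 320 [181 185 184] [0.5927 0.2391 0.0803]
275 319 [181 186 185] [0.5922 0.2386 0.0821]
278 319 [ 71 119  53] [0.592  0.2377 0.0829]
281 319 [ 68 119  50] [0.592  0.2371 0.0845]
284 319 [ 92 177  58] [0.5918 0.2355 0.0841]
287 318 [ 91 175  56] [0.5911 0.2337 0.0834]
290 320 [241 240 239] [0.5917 0.2317 0.0827]
```

View pics/w3.png

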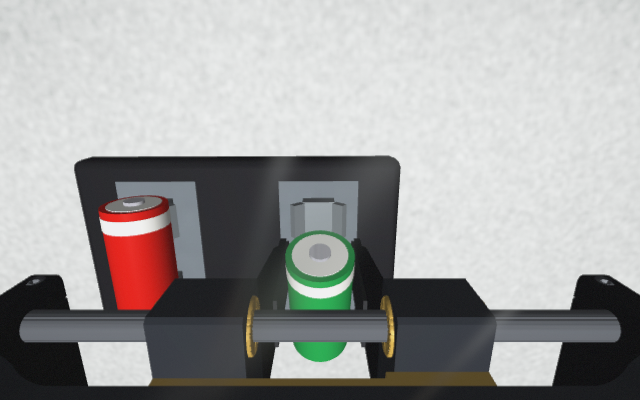

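The cell pivoted to about 22° plus-up, with its plus face centred at (320,256). Now I'll clamp firmly, lift and travel.

Request:
{"method": "arm_command", "body": {
  "hand": [25, 25, 25, 25, 25, 25, 25, 25],
  "dp": [
    [0, 0, 0],
    [0, 0, 0],
    [0, 0, -6],
    [0, 0, -20],
    [0, 0, -40],
    [0, 0, -40],
    [0, 0, -34],
    [0, 0, -14]
  ],
  "turn": [0, 0, 0, 0, 0, 0, 0, 0],
  "squeeze": 45
}}

```text
clock: 5.9
ee_pos: [0.5917, 0.2314, 0.2076]
ee_rot: [179.7, -0.1, 82.8]
contact_force: [-0.5, -0.4, -1.6]
opening: 0.327
grasp_force: 45.0
```

```bash
python3 -c "
from h import *
st();plan([.569,-.249,.215],16,73)"
```

```text
5.9 [0.5917 0.2314 0.2076] [ 1.7974e+02 -1.1000e-01  8.2750e+01] F [-0.5 -0.4 -1.6] M [-0.01  0.08 -0.04] g 45.0 o 31.1
{"dp": [[-13.3, 1.1, -0.2], [-26.6, 2.2, -0.4], [-33.3, 3.1, -0.5], [-33.2, 3.5, -0.5], [-33.2, 4.0, -0.5], [-33.1, 4.2, -0.6], [-33.1, 4.7, -0.5], [-33.0, 5.1, -0.5]], "turn": [0.3, 0.5, 0.7, 0.7, 0.6, 0.7, 0.7, 0.7]}
{"dp": [[-32.9, 5.4, -0.5], [-32.9, 5.9, -0.5], [-32.8, 6.2, -0.5], [-32.7, 6.7, -0.5], [-32.7, 7.0, -0.5], [-32.5, 7.4, -0.5], [-26.0, 6.2, -0.4], [-13.0, 3.3, -0.3]], "turn": [0.7, 0.6, 0.7, 0.7, 0.7, 0.6, 0.6, 0.3]}
```

Request:
{"method": "arm_command", "body": {
  "hand": [25, 25, 25, 25, 25, 25, 25, 25],
  "dp": [
    [-13.3, 1.1, -0.2],
    [-26.6, 2.2, -0.4],
    [-33.3, 3.1, -0.5],
    [-33.2, 3.5, -0.5],
    [-33.2, 4.0, -0.5],
    [-33.1, 4.2, -0.6],
    [-33.1, 4.7, -0.5],
    [-33.0, 5.1, -0.5]
  ],
  "turn": [0.3, 0.5, 0.7, 0.7, 0.6, 0.7, 0.7, 0.7]
}}

```text
clock: 6.7
ee_pos: [0.5782, -0.0112, 0.2053]
ee_rot: [-179.8, 0.0, 77.8]
contact_force: [-0.2, 0.2, -0.7]
opening: 0.326
grasp_force: 45.0
```

Request:
{"method": "arm_command", "body": {
  "hand": [25, 25, 25, 25, 25, 25, 25, 25],
  "dp": [
    [-32.9, 5.4, -0.5],
    [-32.9, 5.9, -0.5],
    [-32.8, 6.2, -0.5],
    [-32.7, 6.7, -0.5],
    [-32.7, 7.0, -0.5],
    [-32.5, 7.4, -0.5],
    [-26.0, 6.2, -0.4],
    [-13.0, 3.3, -0.3]
  ],
  "turn": [0.7, 0.6, 0.7, 0.7, 0.7, 0.6, 0.6, 0.3]
}}

```text
clock: 7.5
ee_pos: [0.5667, -0.2516, 0.2089]
ee_rot: [-179.8, -0.0, 72.8]
contact_force: [0.3, 0.6, -1.8]
opening: 0.33
grasp_force: 45.0
```

```bash
python3 -c "
from h import *
tilt('w4');st()
p=r.camera_params('wrist')"
```

```text
7.5 [ 0.5667 -0.2516  0.2089] [-1.7981e+02 -3.0000e-02  7.2800e+01] F [ 0.3  0.6 -1.8] M [-0.06  0.03 -0.05] g 45.0 o 31.4
blob [289 282  64  28 936]
278 321 [ 61 100  48] [ 0.5699 -0.2454  0.2416]
281 321 [ 58 100  45] [ 0.5698 -0.2459  0.2432]
284 351 [45 85 28] [ 0.5805 -0.2593  0.2291]
287 324 [104 147  89] [ 0.5699 -0.2498  0.2418]
290 324 [218 217 216] [ 0.5695 -0.2513  0.2417]
293 320 [218 216 216] [ 0.5922 -0.1721  0.3786]
296 320 [218 216 215] [ 0.5667 -0.2543  0.2406]
299 320 [ 80 148  54] [ 0.566  -0.2566  0.2392]
302 319 [ 73 145  40] [ 0.565  -0.2583  0.2385]
305 319 [ 72 144  40] [ 0.5643 -0.2606  0.2373]
308 320 [ 72 145  40] [ 0.5642 -0.2626  0.2366]
311 321 [41 40 39] [ 0.5765 -0.2238  0.2989]
7.55 [ 0.5669 -0.2524  0.2092] [-1.7985e+02 -1.0000e-02  7.2770e+01] F [-0.7 -1.4 -1.2] M [-0.16  0.1   0.07] g 45.0 o 30.8
```

View pics/w4.png

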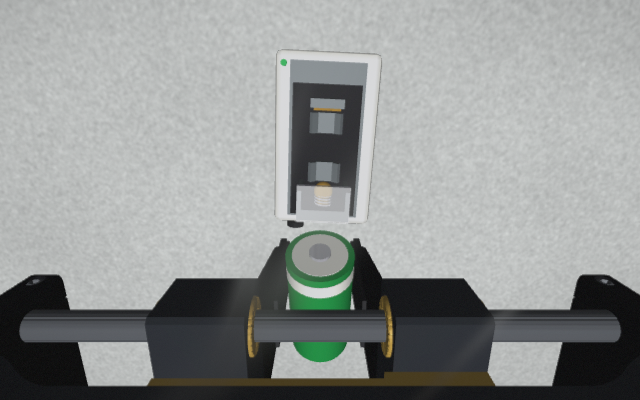

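The pack is in full view: corners near (279,50), (381,54), (366,222) and (276,219), brass plate at (327,109), dome at (323,190) under the hood. I'll zoom in to measure it.

```bash
python3 - <<'E'
import cv2
i=cv2.imread('pics/w4.png')[40:235,260:395]
cv2.imwrite('pics/w4c.png',cv2.resize(i,None,fx=3,fy=3,interpolation=cv2.INTER_CUBIC))
E
```

```text
(no output)
```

View pics/w4c.png

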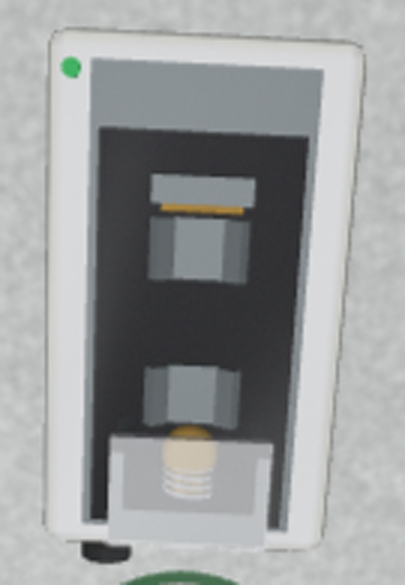

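```bash
cat > fit.py <<'E'
from h import *
from scipy.optimize import least_squares
p=r.camera_params('wrist');p['extrinsics']=np.load('pics/w4_E.npy')
# crop px -> (pack/sled, x,y,z mm)
F=[((50,110),'L',50,24),((47,450),'L',50,24),((360,110),'L',-50,24),((333,450),'L',-50,24),
((200,39),'P',85,24),((190,543),'P',-85,24),
((203,214),'S',36,56),((203,174),'S',46,56),((198,284),'S',14,40),((192,366),'S',-14,40),((192,440),'S',-28,75),
((161,209),'L',12,56),((244,209),'L',-12,56),((110,460),'L',24,75),((273,470),'L',-24,75)]
def res(q):
    X,Y,a,s=q;c,n=np.cos(a),np.sin(a);e=[]
    for (u,v),k,val,z in F:
        w=raz(p,260+u/3-.33,40+v/3-.33,np.array(z/1000))*1000
        lx=(w[0]-X)*c+(w[1]-Y)*n;ly=-(w[0]-X)*n+(w[1]-Y)*c
        e.append(ly-val if k=='L' else lx-val-(s if k=='S' else 0))
    return e
o=least_squares(res,[578,-220,np.radians(72),0],loss='soft_l1');q=o.x;print(q[:2],np.degrees(q[2]),q[3]);print(np.round(res(q),1))
s=q[3];c,n=np.cos(q[2]),np.sin(q[2]);print('sled0 world',q[0]+s*c,q[1]+s*n)
# held cell plus face (nub) via depth: ellipse of the end face
i=cv2.imread('pics/w4.png');d=np.load('pics/w4.npy')
v,u=np.mgrid[236:272,290:352];m=(((u-320)/24)**2+((v-256)/16)**2<1)&(d[v,u]>0)&(((u-320)/12)**2+((v-251)/11)**2>1)
P=unproj(p,u[m],v[m],d[v[m],u[m]]);md=np.median(P,0);P=P[np.abs(P-md).max(1)<.025]
C=P.mean(0)
for _ in range(3):
    _,S,V=np.linalg.svd(P-P.mean(0));nn=V[2]*np.sign(V[2][2]);dist=(P-P.mean(0))@nn;P=P[np.abs(dist)<.003]
print('face normal',nn,'tilt',np.degrees(np.arcsin(nn[2])),'yaw',np.degrees(np.arctan2(nn[1],nn[0])))
fc=unproj(p,320,256,1.0);E=p['extrinsics'];oc=-E[:3,:3].T@E[:3,3];ray=fc-oc
t=((P.mean(0)-oc)@nn)/(ray@nn);print('face centre',oc+ray*t)
E
python3 fit.py
```

```text
[ 582.3762549  -219.47387601] 70.50710681363724 -3.443580763599935
[-1.7 -1.2  1.5  0.9 -2.8  2.8 -0.7  0.5 -0.8  1.2 -0.   0.  -0.2  0.2
  0.1]
sled0 world 581.2271666631814 -222.72008066764946
face normal [0.27778915 0.89344518 0.35297152] tilt 20.669174476322226 yaw 72.72853420499344
face centre [ 0.57098856 -0.24043405  0.23052535]
```

Fit result: bay zero (sled x = 0) is at world (581.2, −222.7) mm, yaw 70.5°, with the sled about −3.4 mm from its middle setting. The held cell's tilt is about 21°. Next I'll move above the pre-insert point.

```bash
python3 -c "
from h import *
st();plan([.5929,-.1897,.11],8,70.5);plan([.5929,-.1897,.0605],8,70.5,start=[.5929,-.1897,.11,70.5])"
```

```text
7.55 [ 0.5669 -0.2524  0.2092] [-1.7985e+02 -1.0000e-02  7.2770e+01] F [-0.7 -1.4 -1.2] M [-0.16  0.1   0.07] g 45.0 o 30.8
{"dp": [[4.2, 0.4, 6.2], [8.5, 0.8, 12.4], [10.5, 0.9, 15.5], [10.6, 0.8, 15.5], [10.6, 0.8, 15.5], [10.6, 0.7, 15.5], [8.5, 0.5, 12.4], [4.2, 0.2, 6.2]], "turn": [0.1, 0.3, 0.4, 0.3, 0.4, 0.3, 0.3, 0.2]}
{"dp": [[0.0, 0.0, 3.1], [0.0, 0.0, 6.2], [0.0, 0.0, 7.7], [0.0, 0.0, 7.8], [0.0, 0.0, 7.7], [0.0, 0.0, 7.7], [0.0, 0.0, 6.2], [0.0, 0.0, 3.1]], "turn": [-0.0, -0.0, -0.0, -0.0, -0.0, -0.0, -0.0, -0.0]}
```

Request:
{"method": "arm_command", "body": {
  "hand": [25, 25, 25, 25, 25, 25, 25, 25],
  "dp": [
    [4.2, 0.4, 6.2],
    [8.5, 0.8, 12.4],
    [10.5, 0.9, 15.5],
    [10.6, 0.8, 15.5],
    [10.6, 0.8, 15.5],
    [10.6, 0.7, 15.5],
    [8.5, 0.5, 12.4],
    [4.2, 0.2, 6.2]
  ],
  "turn": [0.1, 0.3, 0.4, 0.3, 0.4, 0.3, 0.3, 0.2]
}}

```text
clock: 8.35
ee_pos: [0.5938, -0.1843, 0.1104]
ee_rot: [-179.9, -0.0, 70.7]
contact_force: [-0.6, -0.1, -0.9]
opening: 0.33
grasp_force: 45.0
```

```bash
python3 - <<'E'
from h import *
st();p=r.camera_params('wrist');i,d=r.get_image('wrist');cv2.imwrite('pics/w5.png',i);st()
j,d2=r.get_image('scene');cv2.imwrite('pics/s5.png',j)
b=cv2.resize(j[130:230,180:300],None,fx=4,fy=4,interpolation=cv2.INTER_CUBIC)
a=i[100:400,160:480]
o=np.zeros((400,800,3),'uint8');o[:300,:320]=a;o[:400,320:800]=b;cv2.imwrite('pics/c5.png',o)
E
```

```text
8.35 [ 0.5938 -0.1843  0.1104] [-1.7988e+02 -2.0000e-02  7.0730e+01] F [-0.6 -0.1 -0.9] M [-0.09  0.06  0.03] g 45.0 o 31.4
8.4 [ 0.5937 -0.1844  0.1101] [-1.7986e+02 -3.0000e-02  7.0720e+01] F [-0.   0.4 -2.1] M [-0.1   0.06 -0.02] g 45.0 o 31.3
```

View pics/c5.png

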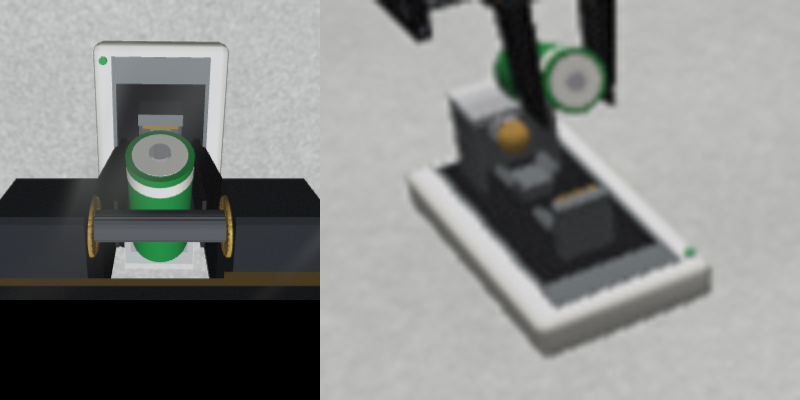

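The cell is laterally centred on the backing (both at column 160 of the crop) and tilted plus-up. I'll descend to the pre-insert height.

Request:
{"method": "arm_command", "body": {
  "hand": [25, 25, 25, 25, 25, 25, 25, 25],
  "dp": [
    [-2, 0, 3],
    [-2, 0.3, 6],
    [-1, 0, 8],
    [0, 0, 8],
    [0, 0, 8],
    [0, 0, 8],
    [0, 0, 6],
    [0, 0, 2.5]
  ],
  "turn": [0.2, 0, 0, 0, 0, 0, 0, 0]
}}

```text
clock: 9.25
ee_pos: [0.5924, -0.1913, 0.0617]
ee_rot: [-179.9, -0.0, 70.4]
contact_force: [0.4, 0.5, -1.0]
opening: 0.329
grasp_force: 45.0
```

```bash
cat >> h.py <<'E'
def sl():
    """TCP in sled frame mm, force along sled x,y,z"""
    s=r.get_state();c,n=.3338,.9426;e=np.array(s['ee_pos'])*1000-[581.2,-222.7,0];f=np.array(s['contact_force'])
    print('t %.1f lat %.1f z %.1f | F x %.1f y %.1f z %.1f'%(e[0]*c+e[1]*n,e[0]*n-e[1]*c,e[2],f[0]*c+f[1]*n,-f[0]*n+f[1]*c,f[2]),'M',np.round(s['wrist_torque'],2),'t',round(float(s['clock']),2),'o',round(s['opening']*95.1,1))
E
python3 -c "
from h import *
sl();sl()"
```

```text
t 33.3 lat 0.0 z 61.7 | F x 0.6 y -0.2 z -1.0 M [-0.11  0.07 -0.05] t 9.25 o 31.3
t 33.3 lat 0.0 z 61.7 | F x 0.6 y -0.2 z -1.0 M [-0.11  0.07 -0.05] t 9.25 o 31.3
```

Request:
{"method": "arm_command", "body": {
  "hand": [25, 25, 25, 25, 25, 25, 25, 25],
  "dp": [
    [0, 0, 1],
    [0, 0, 2],
    [-0.5, 0, 2],
    [-1, 0, 1],
    [-2, 0, 0.7],
    [-2, 0, 0.5],
    [-1.5, 0, 0.3],
    [-0.5, 0, 0]
  ],
  "turn": [0, 0, 0, 0, 0, 0, 0, 0]
}}

```text
clock: 10.05
ee_pos: [0.59, -0.1987, 0.0551]
ee_rot: [180.0, -0.0, 70.4]
contact_force: [-0.2, -0.0, -1.2]
opening: 0.332
grasp_force: 45.0
```

```bash
python3 -c "
from h import *
sl()"
```

```text
t 25.5 lat 0.3 z 55.1 | F x -0.1 y 0.2 z -1.2 M [-0.09  0.04 -0.  ] t 10.05 o 31.5
```

Request:
{"method": "arm_command", "body": {
  "hand": [25, 25, 25, 25, 25, 25, 25, 25],
  "dp": [
    [-0.5, 0, 0.3],
    [-0.5, 0, 0.3],
    [-0.5, 0, 0.2],
    [-0.5, 0, 0.2],
    [-0.5, 0, 0],
    [-0.5, 0, 0],
    [0, 0, 0],
    [0, 0, 0]
  ],
  "turn": [0, 0, 0, 0, 0, 0, 0, 0]
}}

```text
clock: 10.85
ee_pos: [0.589, -0.2013, 0.0541]
ee_rot: [-180.0, -0.0, 70.4]
contact_force: [-0.8, 1.1, 1.4]
opening: 0.33
grasp_force: 45.0
```

```bash
python3 -c "
from h import *
sl()"
```

```text
t 22.8 lat 0.2 z 54.1 | F x 0.8 y 1.1 z 1.4 M [ 0.1   0.27 -0.08] t 10.85 o 31.4
```

Request:
{"method": "arm_command", "body": {
  "hand": [25, 25, 25, 25, 25, 25, 25, 25],
  "dp": [
    [-0.5, 0, 0],
    [-0.5, 0, 0],
    [-0.5, 0, 0],
    [-0.5, 0, 0],
    [0, 0, 0],
    [0, 0, 0],
    [0, 0, 0],
    [0, 0, 0]
  ],
  "turn": [0, 0, 0, 0, 0, 0, 0, 0]
}}

```text
clock: 11.65
ee_pos: [0.5884, -0.2031, 0.0541]
ee_rot: [-180.0, -0.0, 70.4]
contact_force: [0.1, 4.7, 1.3]
opening: 0.33
grasp_force: 45.0
```

```bash
python3 -c "
from h import *
sl()"
```

```text
t 20.9 lat 0.2 z 54.1 | F x 4.5 y 1.5 z 1.3 M [ 0.81  0.07 -0.05] t 11.65 o 31.3
```

Request:
{"method": "arm_command", "body": {
  "hand": [25, 25, 25, 25, 25, 25, 25, 25],
  "dp": [
    [-0.5, 0, 0.3],
    [-0.5, 0, 0.3],
    [-0.5, 0, 0.3],
    [-0.5, 0, 0.3],
    [0, 0, 0],
    [0, 0, 0],
    [0, 0, 0],
    [0, 0, 0]
  ],
  "turn": [0, 0, 0, 0, 0, 0, 0, 0]
}}

```text
clock: 12.45
ee_pos: [0.5879, -0.2044, 0.0534]
ee_rot: [180.0, -0.0, 70.4]
contact_force: [0.7, 8.9, 5.3]
opening: 0.328
grasp_force: 45.0
```

```bash
python3 -c "
from h import *
sl();tilt('w6')" | head -30
```

```text
t 19.4 lat 0.2 z 53.4 | F x 8.6 y 2.3 z 5.3 M [ 1.4   0.1  -0.08] t 12.45 o 31.2
12.45 [ 0.5879 -0.2044  0.0534] [ 1.7999e+02 -4.0000e-02  7.0440e+01] F [0.7 8.9 5.3] M [ 1.4   0.1  -0.08] g 45.0 o 31.2
blob [ 285  231   70   56 1157]
227 320 [124 133 135] [ 0.5948 -0.1874  0.0551]
230 320 [ 71 113  98] [ 0.5949 -0.187   0.0601]
233 319 [ 67 101  57] [ 0.5941 -0.1879  0.0613]
236 318 [148 152 151] [ 0.5933 -0.1887  0.0625]
239 319 [148 151 150] [ 0.5935 -0.1896  0.0645]
242 321 [148 151 150] [ 0.5941 -0.1908  0.0659]
245 319 [123 119 119] [ 0.5933 -0.1901  0.0701]
248 322 [122 120 118] [ 0.5943 -0.1913  0.0718]
251 322 [123 119 119] [ 0.5942 -0.1917  0.0741]
254 319 [123 120 119] [ 0.5925 -0.1923  0.075 ]
257 322 [122 118 118] [ 0.5937 -0.1929  0.0776]
260 322 [166 161 160] [ 0.5932 -0.1945  0.0772]
263 323 [148 152 151] [ 0.5934 -0.1951  0.0792]
266 324 [150 154 153] [ 0.5936 -0.196   0.0805]
269 321 [149 152 151] [ 0.5921 -0.1962  0.0821]
272 320 [149 153 153] [ 0.5915 -0.1966  0.0838]
275 320 [160 169 156] [ 0.5912 -0.1972  0.0852]
278 319 [ 59 100  44] [ 0.5907 -0.1974  0.0871]
281 319 [ 70 130  45] [ 0.5904 -0.1982  0.0882]
284 320 [ 74 147  45] [ 0.5904 -0.1997  0.0882]
287 320 [141 166 134] [ 0.5896 -0.2018  0.0869]
290 320 [221 219 218] [ 0.5889 -0.2038  0.0857]
```

Request:
{"method": "arm_command", "body": {
  "hand": [25, 25, 25, 25, 25, 25, 25, 25],
  "dp": [
    [-0.4, 0, 0.3],
    [-0.4, 0, 0.4],
    [-0.4, 0, 0.4],
    [-0.4, 0, 0.4],
    [-0.4, 0, 0.4],
    [-0.3, 0, 0.4],
    [0, 0, 0],
    [0, 0, 0]
  ],
  "turn": [0, 0, 0, 0, 0, 0, 0, 0],
  "squeeze": 30
}}

```text
clock: 13.3
ee_pos: [0.5876, -0.2062, 0.0516]
ee_rot: [179.9, -0.1, 70.4]
contact_force: [1.6, 12.9, 9.8]
opening: 0.331
grasp_force: 30.0
```

```bash
cat >> h.py <<'E'
def ang(tag):
    sl();p=r.camera_params('wrist');i,d=r.get_image('wrist');cv2.imwrite(f'pics/{tag}.png',i);np.save(f'pics/{tag}.npy',d)
    m=green(i);y=np.nonzero(m[200:300,300:340].any(1))[0].min()+200
    v,u=np.mgrid[y:y+52,312:328];q=unproj(p,u.ravel(),v.ravel(),d[v,u].ravel())
    q=q[(q[:,2]<.12)&(q[:,2]>.03)];x=(q[:,0]-.5812)*.3338+(q[:,1]+.2227)*.9426
    g=np.linspace(y,y+50,11).astype(int)
    for k in g:
        a=unproj(p,320,k,d[k,320]);print(k,i[k,320],'x %.1f z %.1f'%(((a[0]-.5812)*.3338+(a[1]+.2227)*.9426)*1e3,a[2]*1e3))
E
python3 -c "
from h import *
ang('w7')"
```

```text
t 17.7 lat 0.5 z 51.6 | F x 12.7 y 2.8 z 9.8 M [ 1.93 -0.08 -0.08] t 13.3 o 31.5
230 [64 99 54] x 36.2 z 57.5
235 [144 147 146] x 34.9 z 60.9
240 [139 141 139] x 33.9 z 64.6
245 [121 117 115] x 33.6 z 69.7
250 [120 117 116] x 32.7 z 73.2
255 [129 125 123] x 32.0 z 76.8
260 [144 149 146] x 29.3 z 76.5
265 [144 148 146] x 28.4 z 79.4
270 [145 149 147] x 28.1 z 83.5
275 [58 97 44] x 26.6 z 85.2
280 [ 77 150  49] x 24.9 z 86.3
```

Request:
{"method": "arm_command", "body": {
  "hand": [25, 25, 25, 25, 25, 25, 25, 25],
  "dp": [
    [-0.4, 0, 0],
    [-0.4, 0, 0],
    [-0.3, 0, 0],
    [0, 0, 0],
    [0, 0, 0],
    [0, 0, 0],
    [0, 0, 0],
    [0, 0, 0]
  ],
  "turn": [0, 0, 0, 0, 0, 0, 0, 0]
}}

```text
clock: 14.15
ee_pos: [0.5874, -0.2069, 0.0516]
ee_rot: [179.9, -0.1, 70.4]
contact_force: [3.1, 16.3, 10.7]
opening: 0.332
grasp_force: 30.0
```

```bash
python3 -c "
from h import *
ang('w8')"
```

```text
t 17.0 lat 0.5 z 51.6 | F x 16.4 y 2.6 z 10.7 M [ 2.49 -0.24 -0.1 ] t 14.15 o 31.6
229 [ 67 101  61] x 35.5 z 56.3
234 [144 148 147] x 35.0 z 61.5
239 [144 148 147] x 33.7 z 64.7
244 [119 117 115] x 33.4 z 69.8
249 [119 117 115] x 32.7 z 73.8
254 [119 117 115] x 31.0 z 75.3
259 [146 149 148] x 29.1 z 76.4
264 [144 149 148] x 28.3 z 79.9
269 [145 149 148] x 27.6 z 83.0
274 [58 97 44] x 26.0 z 84.6
279 [ 78 150  48] x 24.3 z 85.7
```

Request:
{"method": "arm_command", "body": {
  "hand": [25, 25, 25, 25, 25, 25, 25, 25],
  "dp": [
    [0, 0, 0.5],
    [0.1, 0, 0.5],
    [0.1, 0, 0.5],
    [0.1, 0, 0.5],
    [0.1, 0, 0.5],
    [0.1, 0, 0.5],
    [0, 0, 0],
    [0, 0, 0]
  ],
  "turn": [0, 0, 0, 0, 0, 0, 0, 0]
}}

```text
clock: 15.0
ee_pos: [0.5874, -0.2074, 0.0493]
ee_rot: [179.9, -0.0, 70.4]
contact_force: [-2.7, 9.4, 18.7]
opening: 0.328
grasp_force: 30.0
```

```bash
python3 -c "
from h import *
ang('w9')"
```

```text
t 16.5 lat 0.7 z 49.3 | F x 8.0 y 5.7 z 18.7 M [ 1.43  0.56 -0.1 ] t 15.0 o 31.2
229 [ 79 111  86] x 35.6 z 55.6
234 [141 144 143] x 35.1 z 60.8
239 [118 114 113] x 34.9 z 66.4
244 [117 113 113] x 33.6 z 69.1
249 [116 113 113] x 32.7 z 72.6
254 [169 161 161] x 31.4 z 74.9
259 [140 143 142] x 30.3 z 77.6
264 [141 144 143] x 29.0 z 79.8
269 [ 80 109  70] x 27.7 z 81.9
274 [ 77 145  51] x 26.3 z 83.7
279 [ 80 152  50] x 23.8 z 83.4
```

The plus rim caught on the plate edge (Fz 18.7 N, Fx fell to 8 N). I'll raise slightly, push a little further back, and retry.

Request:
{"method": "arm_command", "body": {
  "hand": [25, 25, 25, 25, 25, 25, 25, 25],
  "dp": [
    [0, 0, -0.7],
    [0, -0.2, -0.7],
    [0, -0.2, -0.8],
    [-0.2, 0, -0.3],
    [-0.2, 0, 0],
    [-0.2, 0, 0],
    [-0.2, 0, 0],
    [0, 0, 0]
  ],
  "turn": [0, 0, 0, 0, 0, 0, 0, 0]
}}

```text
clock: 15.85
ee_pos: [0.587, -0.2077, 0.0506]
ee_rot: [179.9, -0.1, 70.4]
contact_force: [3.5, 10.3, 3.9]
opening: 0.335
grasp_force: 30.0
```

```bash
python3 -c "
from h import *
ang('w10')"
```

```text
t 16.0 lat 0.4 z 50.6 | F x 10.9 y 0.2 z 3.9 M [ 1.74 -0.62  0.03] t 15.85 o 31.8
227 [ 65 102  66] x 35.5 z 55.1
232 [142 146 145] x 35.5 z 61.5
237 [142 146 145] x 34.5 z 65.2
242 [118 116 114] x 33.9 z 69.7
247 [118 115 115] x 32.5 z 72.3
252 [118 116 116] x 32.1 z 76.6
257 [143 147 145] x 29.2 z 75.7
262 [143 147 145] x 28.8 z 79.8
267 [143 147 146] x 27.6 z 82.1
272 [58 97 47] x 26.7 z 84.7
277 [ 79 151  52] x 24.7 z 85.5
```

```bash
python3 - <<'E'
from h import *
j,d2=r.get_image('scene');cv2.imwrite('pics/s10.png',j)
i=cv2.imread('pics/w10.png')
b=cv2.resize(j[150:220,200:290],None,fx=4.4,fy=4.4,interpolation=cv2.INTER_CUBIC)
a=cv2.resize(i[150:300,255:385],None,fx=3,fy=3,interpolation=cv2.INTER_CUBIC)
o=np.zeros((450,790,3),'uint8');o[:450,:390]=a;o[:308,392:392+b.shape[1]]=b[:, :398];cv2.imwrite('pics/c10.png',o)
E
```

```text
(no output)
```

View pics/c10.png

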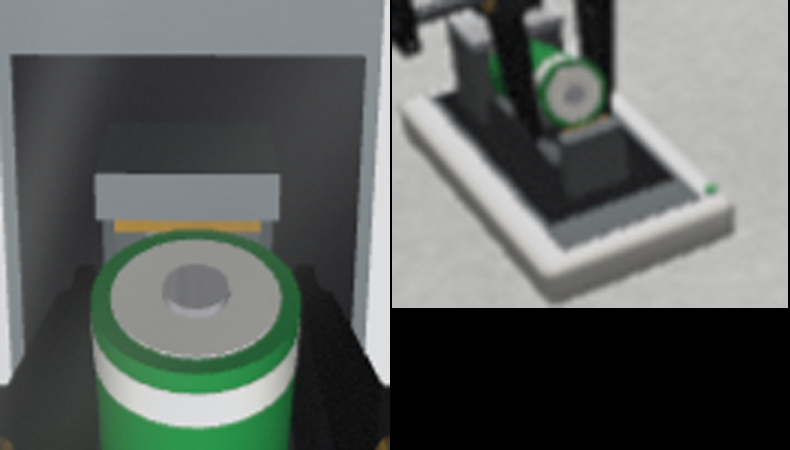

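The rim's lower edge (crop row 230) lines up right at the brass inner edge (row 231), so it needs a bit more push-back. I'll raise about 1.5 mm, grip firmer and push.

Request:
{"method": "arm_command", "body": {
  "hand": [25, 25, 25, 25, 25, 25, 25, 25],
  "dp": [
    [0, 0, 0],
    [0, 0, -0.5],
    [0, 0, -0.5],
    [0, 0, -0.5],
    [0, 0, 0],
    [-0.2, 0, 0],
    [-0.2, 0, 0],
    [0, 0, 0]
  ],
  "turn": [0, 0, 0, 0, 0, 0, 0, 0],
  "squeeze": 45
}}

```text
clock: 16.75
ee_pos: [0.5866, -0.2081, 0.0516]
ee_rot: [180.0, -0.1, 70.4]
contact_force: [3.5, 10.0, -0.2]
opening: 0.327
grasp_force: 45.0
```

```bash
cat >> h.py <<'E'
def edge(tag):
    p=r.camera_params('wrist');i=cv2.imread(f'pics/{tag}.png');h=cv2.cvtColor(i,cv2.COLOR_BGR2HSV)
    m=cv2.inRange(h,(10,100,80),(25,255,255))[150:240,285:355];v,u=np.nonzero(m)
    if len(v)<5:print('no brass');return
    e=v.max()+151;print('brass rows',v.min()+150,e,'n',len(v),'inner edge x', (lambda a:((a[0]-.5812)*.3338+(a[1]+.2227)*.9426)*1e3)(raz(p,320.,float(e)-.5,np.array(.056))))
E
python3 -c "
from h import *
edge('w10');ang('w11');edge('w11')"
```

```text
brass rows 224 227 n 134 inner edge x 35.33102949222445
t 15.6 lat 0.2 z 51.6 | F x 10.6 y 0.0 z -0.2 M [ 1.69 -0.68  0.04] t 16.75 o 31.1
227 [ 67 101  57] x 35.7 z 57.6
232 [143 147 146] x 34.7 z 61.8
237 [144 148 148] x 33.2 z 64.4
242 [120 117 117] x 33.2 z 70.2
247 [120 117 117] x 32.1 z 73.2
252 [120 118 117] x 31.1 z 76.5
257 [144 148 147] x 29.1 z 77.3
262 [145 149 148] x 28.6 z 81.1
267 [144 148 148] x 27.3 z 83.3
272 [59 98 47] x 26.0 z 85.2
277 [ 78 150  51] x 23.6 z 85.3
brass rows 222 226 n 189 inner edge x 35.86820640994415
```

Request:
{"method": "arm_command", "body": {
  "hand": [25, 25, 25, 25, 25, 25, 25, 25],
  "dp": [
    [-0.3, 0, 0.2],
    [-0.4, 0, 0.2],
    [-0.4, 0, 0.1],
    [-0.3, 0, 0],
    [-0.2, 0, 0],
    [0, 0, 0],
    [0, 0, 0],
    [0, 0, 0]
  ],
  "turn": [0, 0, 0, 0, 0, 0, 0, 0]
}}

```text
clock: 17.6
ee_pos: [0.5862, -0.2091, 0.0513]
ee_rot: [180.0, -0.1, 70.4]
contact_force: [4.2, 12.7, 1.6]
opening: 0.331
grasp_force: 45.0
```

```bash
python3 -c "
from h import *
ang('w12');edge('w12')"
```

```text
t 14.4 lat 0.2 z 51.3 | F x 13.3 y 0.3 z 1.6 M [ 2.15 -0.77 -0.03] t 17.6 o 31.5
227 [68 99 56] x 35.0 z 58.5
232 [144 147 146] x 33.4 z 61.1
237 [145 147 146] x 32.6 z 65.3
242 [120 117 115] x 32.0 z 69.7
247 [120 117 116] x 30.9 z 72.9
252 [118 116 115] x 29.8 z 75.9
257 [144 147 146] x 27.8 z 76.7
262 [144 148 146] x 27.1 z 80.3
267 [144 148 147] x 25.8 z 82.4
272 [60 98 48] x 24.7 z 84.8
277 [ 79 150  51] x 22.3 z 84.7
brass rows 220 224 n 190 inner edge x 35.846778354787816
```

Request:
{"method": "arm_command", "body": {
  "hand": [25, 25, 25, 25, 25, 25, 25, 25],
  "dp": [
    [-0.3, 0, 0.2],
    [-0.3, 0, 0.3],
    [0.0, 0, 0.4],
    [0.1, 0, 0.5],
    [0.1, 0, 0.5],
    [0.1, 0, 0.5],
    [0.1, 0, 0.4],
    [0, 0, 0]
  ],
  "turn": [0, 0, 0, 0, 0, 0, 0, 0],
  "squeeze": 35
}}

```text
clock: 18.45
ee_pos: [0.5862, -0.2093, 0.0492]
ee_rot: [179.9, -0.1, 70.4]
contact_force: [3.1, 14.2, 7.7]
opening: 0.332
grasp_force: 35.0
```

```bash
python3 -c "
from h import *
ang('w13');edge('w13')"
```

```text
t 14.3 lat 0.2 z 49.2 | F x 14.4 y 1.8 z 7.7 M [ 2.06 -0.29 -0.12] t 18.45 o 31.6
226 [ 71 100  61] x 34.3 z 53.7
231 [139 142 142] x 33.9 z 59.3
236 [134 135 134] x 32.8 z 62.9
241 [115 112 112] x 32.6 z 68.3
246 [116 114 112] x 31.3 z 70.9
251 [161 155 155] x 30.3 z 74.1
256 [140 143 142] x 28.1 z 74.5
261 [140 143 142] x 28.0 z 79.3
266 [175 176 176] x 26.7 z 81.3
271 [59 95 47] x 25.4 z 83.4
276 [ 79 152  52] x 23.2 z 83.8
brass rows 221 225 n 187 inner edge x 35.94301663774373
```

Request:
{"method": "arm_command", "body": {
  "hand": [25, 25, 25, 25, 25, 25, 25, 25],
  "dp": [
    [0.1, 0, 0.5],
    [0.1, 0, 0.6],
    [0.2, 0, 0.6],
    [0.1, 0, 0.6],
    [0.2, 0, 0.6],
    [0.1, 0, 0.6],
    [0.1, 0, 0.5],
    [0, 0, 0]
  ],
  "turn": [0, 0, 0, 0, 0, 0, 0, 0]
}}

```text
clock: 19.3
ee_pos: [0.5863, -0.2092, 0.045]
ee_rot: [179.9, -0.0, 70.4]
contact_force: [1.0, 8.1, 6.7]
opening: 0.328
grasp_force: 35.0
```

```bash
python3 -c "
from h import *
ang('w14');edge('w14')"
```

```text
t 14.4 lat 0.3 z 45.0 | F x 7.9 y 1.8 z 6.7 M [ 1.21 -0.08 -0.1 ] t 19.3 o 31.2
229 [125 130 131] x 34.9 z 54.7
234 [108 105 104] x 35.2 z 61.9
239 [107 105 103] x 34.4 z 65.8
244 [132 128 127] x 33.4 z 69.1
249 [129 132 131] x 31.6 z 70.4
254 [129 133 131] x 30.5 z 73.2
259 [134 149 127] x 29.8 z 76.5
264 [ 80 146  56] x 28.8 z 79.1
269 [ 83 156  55] x 26.0 z 78.2
274 [221 219 218] x 23.8 z 78.5
279 [222 220 219] x 21.0 z 77.9
brass rows 225 228 n 150 inner edge x 36.15484450842176
```

Request:
{"method": "arm_command", "body": {
  "hand": [25, 25, 25, 25, 25, 25, 25, 25],
  "dp": [
    [-0.2, 0, 0.5],
    [-0.1, 0, 0.6],
    [0, 0, 0.6],
    [0.1, 0, 0.6],
    [0.1, 0, 0.6],
    [0.1, 0, 0.6],
    [0.1, 0, 0.5],
    [0, 0, 0]
  ],
  "turn": [0, 0, 0, 0, 0, 0, 0, 0]
}}

```text
clock: 20.15
ee_pos: [0.5862, -0.2094, 0.0417]
ee_rot: [179.9, -0.0, 70.4]
contact_force: [-1.8, 7.9, 12.6]
opening: 0.33
grasp_force: 35.0
```

```bash
python3 -c "
from h import *
ang('w15');edge('w15')"
```

```text
t 14.2 lat 0.3 z 41.7 | F x 6.9 y 4.3 z 12.6 M [ 1.02  0.49 -0.14] t 20.15 o 31.4
252 [119 123 120] x 32.3 z 72.0
257 [59 85 50] x 31.6 z 75.3
262 [ 83 156  57] x 29.4 z 75.5
267 [209 212 204] x 26.4 z 74.2
272 [220 219 218] x 24.0 z 74.2
277 [220 219 218] x 21.3 z 73.6
282 [ 80 157  49] x 19.0 z 73.8
287 [ 79 157  46] x 15.9 z 72.7
292 [ 79 157  45] x 13.3 z 72.6
297 [ 78 157  43] x 10.2 z 71.7
302 [ 79 157  42] x 8.1 z 72.3
brass rows 227 231 n 158 inner edge x 35.76932884832357
```

Request:
{"method": "arm_command", "body": {
  "hand": [25, 25, 25, 25, 25, 25, 25, 25],
  "dp": [
    [-0.2, -0.2, 0.2],
    [-0.2, -0.2, 0.5],
    [-0.1, 0, 0.5],
    [0, 0, 0.6],
    [0, 0, 0.6],
    [0.1, 0, 0.6],
    [0, 0, 0.5],
    [0, 0, 0]
  ],
  "turn": [0, 0, 0, 0, 0, 0, 0, 0],
  "squeeze": 30
}}

```text
clock: 21.0
ee_pos: [0.586, -0.21, 0.039]
ee_rot: [179.8, 0.0, 70.4]
contact_force: [-3.3, 8.0, 20.4]
opening: 0.334
grasp_force: 30.0
```

```bash
python3 -c "
from h import *
ang('w16');edge('w16')"
```

```text
t 13.6 lat 0.3 z 39.0 | F x 6.4 y 5.8 z 20.4 M [ 0.96  0.8  -0.15] t 21.0 o 31.7
250 [115 119 117] x 32.8 z 69.8
255 [61 87 53] x 32.3 z 73.6
260 [ 85 158  59] x 29.6 z 72.6
265 [217 216 215] x 27.4 z 72.9
270 [220 219 218] x 24.8 z 72.4
275 [222 220 219] x 22.4 z 72.3
280 [ 82 159  50] x 19.6 z 71.6
285 [ 81 158  49] x 16.7 z 70.8
290 [ 80 158  46] x 14.5 z 71.4
295 [ 80 159  46] x 11.6 z 70.6
300 [ 79 158  43] x 9.3 z 71.0
brass rows 228 232 n 168 inner edge x 35.7251927742262
```

Fz is climbing to 20 N, so I'll stop forcing it: relieve, open, and press it home gently from above.

Request:
{"method": "arm_command", "body": {
  "hand": [25, 25, 40, 50, 50, 50, 50, 50],
  "dp": [
    [0, 0, -0.6],
    [0, 0, -0.6],
    [0, 0, 0],
    [0, 0, 0],
    [0, 0, 0],
    [0, 0, 0],
    [0, 0, 0],
    [0, 0, 0]
  ],
  "turn": [0, 0, 0, 0, 0, 0, 0, 0]
}}

```text
clock: 21.85
ee_pos: [0.5851, -0.2098, 0.0379]
ee_rot: [-180.0, -0.0, 70.4]
contact_force: [-0.7, -0.1, -0.3]
opening: 0.524
grasp_force: 0.0
```

```bash
python3 -c "
from h import *
ang('w17');edge('w17')"
```

```text
t 13.5 lat -0.6 z 37.9 | F x -0.3 y 0.6 z -0.3 M [-0.08  0.06 -0.03] t 21.85 o 49.9
252 [167 169 166] x 32.7 z 70.6
257 [ 79 139  57] x 31.6 z 73.2
262 [ 87 164  57] x 29.8 z 74.1
267 [226 225 223] x 27.1 z 73.3
272 [227 226 225] x 24.0 z 71.8
277 [228 226 225] x 22.2 z 72.8
282 [ 85 166  51] x 19.1 z 71.5
287 [ 84 165  49] x 17.2 z 72.5
292 [ 83 165  46] x 14.0 z 71.2
297 [ 83 165  47] x 12.0 z 71.9
302 [ 82 165  44] x 8.2 z 69.9
brass rows 228 232 n 184 inner edge x 36.06441980001704
```

Request:
{"method": "arm_command", "body": {
  "hand": [50, 50, 50, 50, 50, 50, 30, 0],
  "dp": [
    [0, 0, -4],
    [0, 0, -8],
    [0, 0, -10],
    [0, 0, -10],
    [0, 0, -10],
    [2, 0.3, -8],
    [4, 0.3, -2],
    [2.5, 0, 0]
  ],
  "turn": [0, 0, 0, 0, 0, 0, 0, 0]
}}

```text
clock: 22.7
ee_pos: [0.5888, -0.2016, 0.0904]
ee_rot: [180.0, -0.0, 70.4]
contact_force: [-0.6, 0.1, 0.0]
opening: 0.409
grasp_force: 0.0
```

Request:
{"method": "arm_command", "body": {
  "hand": [0, 0, 0, 0, 0, 0, 0, 0],
  "dp": [
    [0, 0, 0],
    [0, 0, 0],
    [0, 0, 3],
    [0, 0, 4],
    [0, 0, 4],
    [0, 0, 3],
    [0, 0, 1],
    [0, 0, 0]
  ],
  "turn": [0, 0, 0, 0, 0, 0, 0, 0]
}}

```text
clock: 23.5
ee_pos: [0.5885, -0.202, 0.0748]
ee_rot: [-180.0, -0.0, 70.4]
contact_force: [-0.2, -0.0, 0.1]
opening: 0.007
grasp_force: 0.0
```

```bash
python3 -c "
from h import *
sl()"
```

```text
t 22.0 lat -0.0 z 74.8 | F x -0.1 y 0.1 z 0.1 M [-0.09  0.08  0.03] t 23.5 o 0.6
```

Request:
{"method": "arm_command", "body": {
  "hand": [0, 0, 0, 0, 0, 0, 0, 0],
  "dp": [
    [0, 0, 0.5],
    [0, 0, 0.5],
    [0, 0, 0.5],
    [0, 0, 0.5],
    [0, 0, 0.4],
    [0, 0, 0.3],
    [0, 0, 0.3],
    [0, 0, 0]
  ],
  "turn": [0, 0, 0, 0, 0, 0, 0, 0]
}}

```text
clock: 24.3
ee_pos: [0.5891, -0.2021, 0.0732]
ee_rot: [179.9, -0.0, 70.4]
contact_force: [-1.2, 1.0, 11.2]
opening: 0.004
grasp_force: 5.4
```

```bash
python3 -c "
from h import *
sl()"
```

```text
t 22.1 lat 0.5 z 73.2 | F x 0.6 y 1.5 z 11.2 M [0.24 0.31 0.07] t 24.3 o 0.4
```

```bash
python3 - <<'E'
from h import *
sl();p=r.camera_params('wrist');i,d=r.get_image('wrist');cv2.imwrite('pics/w18.png',i);np.save('pics/w18.npy',d)
L=lambda a:np.round([((a[0]-.5812)*.3338+(a[1]+.2227)*.9426)*1e3,(-(a[0]-.5812)*.9426+(a[1]+.2227)*.3338)*1e3,a[2]*1e3],1)
h=cv2.cvtColor(i,cv2.COLOR_BGR2HSV);m=cv2.inRange(h,(10,100,80),(25,255,255))[100:245,285:355];v,u=np.nonzero(m)
print('brass',u.min()+285,u.max()+285,v.min()+100,v.max()+100)
e=v.max()+100.5
for uu in(u.min()+285,u.max()+286):print(L(raz(p,float(uu),e,np.array(.056))))
g=green(i)
for row in range(180,330,6):
    x=np.nonzero(g[row,240:400])[0]
    if len(x)>3:
        c=(x[0]+x[-1])/2+240.5;print(row,x[0]+240,x[-1]+240,c,L(raz(p,c,float(row),np.array(.055))),'depth',L(unproj(p,c,row,d[row,int(c)])))
E
```

```text
t 22.1 lat 0.5 z 73.2 | F x 0.6 y 1.5 z 11.2 M [0.24 0.31 0.07] t 24.3 o 0.4
brass 296 338 220 222
[35.8 12.  56. ]
[ 35.8 -12.   56. ]
228 291 295 293.5 [32.2 13.5 55. ] depth [34.1 13.2 59.9]
234 292 347 320.0 [28.5 -1.4 55. ] depth [33.  -1.3 65.9]
240 295 344 320.0 [24.8 -1.4 55. ] depth [105.8  -0.6 242.9]
246 307 332 320.0 [21.1 -1.4 55. ] depth [32.6 -1.3 80.5]
258 292 346 319.5 [13.6 -1.1 55. ] depth [31.8 -1.  92.2]
264 293 346 320.0 [ 9.7 -1.4 55. ] depth [32.2 -1.2 99. ]
270 292 346 319.5 [ 5.8 -1.1 55. ] depth [ 31.8  -1.  103.9]
276 293 345 319.5 [ 1.9 -1.1 55. ] depth [ 29.9  -1.  105.6]
```

View pics/w18.png

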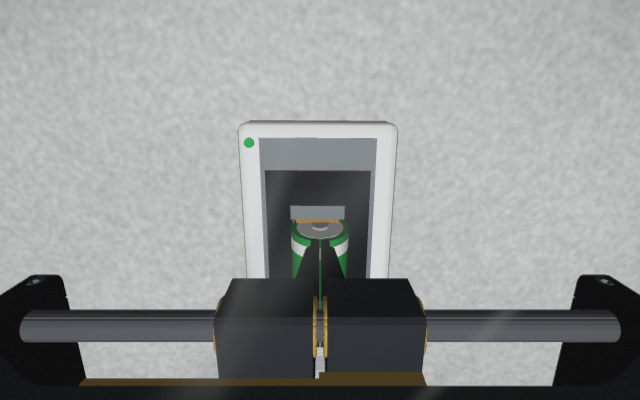

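The closed fingertips are on the cell near plus; the rim is already behind the brass (row 222), but friction is holding the cell about 6° up at 11 N. I'll drag slightly back while pressing, to unload the plate.

Request:
{"method": "arm_command", "body": {
  "hand": [0, 0, 0, 0, 0, 0, 0, 0],
  "dp": [
    [-0.3, 0, 0],
    [-0.3, 0, 0],
    [-0.3, 0, 0],
    [-0.3, 0, 0.1],
    [-0.3, 0, 0.1],
    [0, 0, 0],
    [0, 0, 0],
    [0, 0, 0]
  ],
  "turn": [0, 0, 0, 0, 0, 0, 0, 0]
}}

```text
clock: 25.15
ee_pos: [0.5889, -0.2025, 0.0731]
ee_rot: [179.9, -0.1, 70.4]
contact_force: [1.5, 8.1, 11.5]
opening: 0.006
grasp_force: 5.3
```

```bash
python3 -c "
from h import *
sl()"
```

```text
t 21.6 lat 0.6 z 73.1 | F x 8.1 y 1.3 z 11.5 M [ 1.35 -0.16  0.07] t 25.15 o 0.6
```

Request:
{"method": "arm_command", "body": {
  "hand": [0, 0, 0, 0, 0, 0, 0, 0],
  "dp": [
    [0, -0.2, 0.1],
    [0, -0.2, 0.1],
    [0, -0.2, 0.1],
    [0, -0.2, 0.1],
    [0, 0, 0],
    [0, 0, 0],
    [0, 0, 0],
    [0, 0, 0]
  ],
  "turn": [0, 0, 0, 0, 0, 0, 0, 0]
}}

```text
clock: 25.95
ee_pos: [0.5887, -0.2025, 0.073]
ee_rot: [179.8, -0.1, 70.4]
contact_force: [3.8, 7.1, 11.7]
opening: 0.005
grasp_force: 5.7
```

```bash
python3 -c "
from h import *
sl()"
```

```text
t 21.5 lat 0.3 z 73.0 | F x 8.0 y -1.2 z 11.7 M [ 1.35 -0.52  0.01] t 25.95 o 0.4
```

Request:
{"method": "arm_command", "body": {
  "hand": [0, 0, 0, 0, 0, 0, 0, 0],
  "dp": [
    [0, 0, 0.2],
    [0, 0, 0.2],
    [0, 0, 0.2],
    [0, 0, 0.2],
    [0, 0, 0],
    [0, 0, 0],
    [0, 0, 0],
    [0, 0, 0]
  ],
  "turn": [0, 0, 0, 0, 0, 0, 0, 0]
}}

```text
clock: 26.75
ee_pos: [0.5886, -0.2023, 0.0721]
ee_rot: [179.8, -0.1, 70.4]
contact_force: [2.8, 9.2, 11.8]
opening: 0.008
grasp_force: 5.7
```

```bash
python3 -c "
from h import *
sl()"
```

```text
t 21.8 lat 0.2 z 72.1 | F x 9.6 y 0.4 z 11.8 M [ 1.61 -0.49 -0.01] t 26.75 o 0.7
```

It is sliding down at a steady 12 N, so I'll continue.

Request:
{"method": "arm_command", "body": {
  "hand": [0, 0, 0, 0, 0, 0, 0, 0],
  "dp": [
    [0, 0, 0.3],
    [0, 0, 0.3],
    [0, 0, 0.3],
    [0, 0, 0.3],
    [0, 0, 0.3],
    [0, 0, 0.3],
    [0, 0, 0],
    [0, 0, 0]
  ],
  "turn": [0, 0, 0, 0, 0, 0, 0, 0]
}}

```text
clock: 27.55
ee_pos: [0.5881, -0.2027, 0.0696]
ee_rot: [179.9, -0.0, 70.4]
contact_force: [2.5, 4.3, 5.7]
opening: 0.008
grasp_force: 2.8
```

```bash
python3 -c "
from h import *
sl()"
```

```text
t 21.2 lat -0.2 z 69.6 | F x 4.9 y -0.9 z 5.7 M [ 0.71 -0.25 -0.06] t 27.55 o 0.8
```

Force dropped to 5.7 N as it gave way; z is 69.6, with about 66 being home.

Request:
{"method": "arm_command", "body": {
  "hand": [0, 0, 0, 0, 0, 0, 0, 0],
  "dp": [
    [0, 0, 0.3],
    [0, 0, 0.3],
    [0, 0, 0.3],
    [0, 0, 0.3],
    [0, 0, 0.3],
    [0, 0, 0.3],
    [0, 0, 0],
    [0, 0, 0]
  ],
  "turn": [0, 0, 0, 0, 0, 0, 0, 0]
}}

```text
clock: 28.35
ee_pos: [0.588, -0.2027, 0.0676]
ee_rot: [179.9, -0.0, 70.4]
contact_force: [2.4, 3.7, 4.0]
opening: 0.003
grasp_force: 2.6
```

Request:
{"method": "arm_command", "body": {
  "hand": [0, 0, 0, 0, 0, 0, 0, 0],
  "dp": [
    [0, 0, 0.2],
    [0, 0, 0.2],
    [0, 0, 0.2],
    [0, 0, 0.2],
    [0, 0, 0.2],
    [0, 0, 0],
    [0, 0, 0],
    [0, 0, 0]
  ],
  "turn": [0, 0, 0, 0, 0, 0, 0, 0]
}}

```text
clock: 29.15
ee_pos: [0.588, -0.2025, 0.0668]
ee_rot: [179.9, -0.1, 70.4]
contact_force: [1.7, 4.8, 7.6]
opening: 0.005
grasp_force: 3.6
```

Request:
{"method": "arm_command", "body": {
  "hand": [0, 0, 0, 0, 0, 0, 0, 0],
  "dp": [
    [0.2, 0, 0.1],
    [0.2, 0, 0.1],
    [0, 0, 0.1],
    [0, 0, 0.1],
    [0, 0, 0.1],
    [0, 0, 0],
    [0, 0, 0],
    [0, 0, 0]
  ],
  "turn": [0, 0, 0, 0, 0, 0, 0, 0]
}}

```text
clock: 29.95
ee_pos: [0.5881, -0.2025, 0.0668]
ee_rot: [179.9, -0.0, 70.4]
contact_force: [0.4, 4.1, 11.1]
opening: 0.005
grasp_force: 5.6
```

Request:
{"method": "arm_command", "body": {
  "hand": [0, 0, 0, 0, 0, 0, 0, 0],
  "dp": [
    [0, 0, -1],
    [0, 0, -5],
    [-5, 0, -15],
    [-10, 0, -25],
    [-15, 0, -30],
    [-20, 0, -30],
    [-10, 0, -15],
    [0, 0, -5]
  ],
  "turn": [0, 0, 0, 0, 0, 0, 0, 0]
}}

```text
clock: 30.75
ee_pos: [0.5673, -0.261, 0.1943]
ee_rot: [179.8, 0.0, 70.3]
contact_force: [0.5, -0.5, 0.9]
opening: 0.001
grasp_force: 0.0
```

```bash
python3 - <<'E'
from h import *
sl();p=r.camera_params('wrist');i,d=r.get_image('wrist');cv2.imwrite('pics/w20.png',i)
m=green(i).astype('uint8');k,l,s,c=cv2.connectedComponentsWithStats(m);k=1+s[1:,4].argmax();print(s[k])
L=lambda a:np.round([((a[0]-.5812)*.3338+(a[1]+.2227)*.9426)*1e3,(-(a[0]-.5812)*.9426+(a[1]+.2227)*.3338)*1e3,a[2]*1e3],1)
x,y,w,h=s[k][:4];R=[]
for v in range(y-12,y+h+3):
    uu=np.nonzero(l[v]==k)[0];c=uu.mean() if len(uu)>3 else x+w/2
    q=np.median([unproj(p,c+e,v,d[v,int(c)+e]) for e in(-2,-1,0,1,2)],0);a=L(q);R.append(a)
    if v%4==0 or v<y+4:print(v,round(c,1),i[v,int(c)],a)
R=np.array(R);g=R[(R[:,2]>60)&(R[:,2]<72)&(R[:,0]>-24)&(R[:,0]<33)];f=np.polyfit(g[:,0],g[:,2],1);print('slope deg',np.degrees(np.arctan(f[0])),'z0',f[1],'lat slope',np.degrees(np.arctan(np.polyfit(g[:,0],g[:,1],1)[0])))
hh=cv2.cvtColor(i,cv2.COLOR_BGR2HSV);b=cv2.inRange(hh,(10,100,80),(25,255,255));b[:,:285]=0;b[:,355:]=0;b[y+h:]=0;v,u=np.nonzero(b);print('brass rows',v.min(),v.max(),u.min(),u.max())
E
```

```text
t -40.7 lat -0.3 z 194.3 | F x -0.3 y -0.7 z 0.9 M [-0.07  0.09 -0.02] t 30.75 o 0.1
[ 301  117   37   63 2255]
105 319.5 [ 95 169  63] [32.2 -1.  65.5]
106 319.5 [ 95 169  61] [31.5 -1.  67. ]
107 319.5 [ 94 168  60] [30.7 -0.9 67.2]
108 319.5 [119 177  94] [30.  -0.9 66.1]
109 319.5 [200 204 195] [29.2 -0.9 66.7]
110 319.5 [211 209 208] [28.4 -0.9 66.3]
111 319.5 [211 208 208] [27.6 -0.9 66.4]
112 319.5 [210 209 207] [26.8 -0.9 66. ]
113 319.5 [212 209 209] [26.1 -0.9 66.7]
114 319.5 [211 209 208] [25.2 -0.9 66.3]
115 319.5 [211 208 207] [24.5 -0.9 66.9]
116 319.5 [212 209 207] [23.7 -0.9 66.3]
117 319.5 [165 192 150] [22.9 -0.9 67.1]
118 319.0 [107 172  81] [22.2 -0.5 66.7]
119 319.0 [ 93 168  60] [21.3 -0.5 65.8]
120 319.0 [ 93 167  61] [20.6 -0.5 66.7]
124 319.0 [ 94 168  60] [17.2 -0.5 66.1]
128 319.0 [ 91 166  59] [14.1 -0.5 66. ]
132 319.0 [ 92 167  59] [10.8 -0.5 65.7]
136 319.0 [ 92 166  59] [ 7.6 -0.5 65.7]
140 319.0 [ 92 166  60] [ 4.3 -0.5 66.4]
144 318.5 [ 88 163  56] [ 1.  -0.1 66.1]
148 318.5 [ 89 163  56] [-2.4 -0.  66. ]
152 318.5 [ 88 163  55] [-5.7 -0.  65.8]
156 318.5 [ 87 161  55] [-9.2 -0.  66. ]
160 318.5 [ 88 162  55] [-12.6  -0.   65.7]
164 318.5 [ 87 161  54] [-15.7  -0.   65.5]
168 318.5 [ 86 161  54] [-19.3   0.   65.3]
172 318.5 [ 86 160  54] [-22.7   0.   66.4]
176 318.0 [ 85 160  53] [-26.5   0.5  65.2]
180 319.5 [ 91 117  78] [-28.2  -0.8  72.4]
slope deg 0.7132430365314745 z0 66.01950349563569 lat slope -1.1070423267809228
brass rows 98 100 304 332
```

The cell lies nearly level (0.7°), but the plus end sits about 0.8 mm off to the side in the V. I'll centre it with a light grip and press again.

Request:
{"method": "arm_command", "body": {
  "hand": [60, 60, 60, 60, 60, 60, 60, 60],
  "dp": [
    [4, 0, 4],
    [8, 0, 10],
    [11, 0, 15],
    [12, -0.3, 18],
    [11, 0, 18],
    [8, 0, 15],
    [5, 0, 10],
    [1.7, 0, 4]
  ],
  "turn": [0, 0, 0, 0, 0, 0, 0, 0]
}}

```text
clock: 31.6
ee_pos: [0.587, -0.2005, 0.0955]
ee_rot: [-179.8, -0.0, 70.5]
contact_force: [-0.0, 0.6, -0.6]
opening: 0.606
grasp_force: 0.0
```

```bash
python3 -c "
from h import *
sl()"
```

```text
t 22.8 lat -1.9 z 95.5 | F x 0.6 y 0.2 z -0.6 M [-0.06  0.05 -0.02] t 31.6 o 57.6
```

Request:
{"method": "arm_command", "body": {
  "hand": [60, 60, 60, 60, 60, 60, 60, 60],
  "dp": [
    [-1, 0.6, 4],
    [-1, 0.6, 8],
    [-0.8, 0, 9],
    [0, 0, 9],
    [0, 0, 9],
    [0, 0, 7],
    [0, 0, 5],
    [0, 0, 2]
  ],
  "turn": [0, 0, 0, 0, 0, 0, 0, 0]
}}

```text
clock: 32.4
ee_pos: [0.5874, -0.2049, 0.0439]
ee_rot: [-180.0, -0.0, 70.4]
contact_force: [-0.9, 0.1, 0.5]
opening: 0.634
grasp_force: 0.0
```

```bash
python3 -c "
from h import *
sl()"
```

```text
t 18.8 lat -0.0 z 43.9 | F x -0.2 y 0.8 z 0.5 M [-0.08  0.07 -0.  ] t 32.4 o 60.3
```

Request:
{"method": "arm_command", "body": {
  "hand": [50, 40, 30, 25, 25, 25, 25, 25],
  "dp": [
    [0, -0.3, 0],
    [0, -0.3, 0],
    [0, 0, 0],
    [0, 0, 0],
    [0, 0, 0],
    [0, 0, 0],
    [0, 0, 0.2],
    [0, 0, 0.2]
  ],
  "turn": [0, 0, 0, 0, 0, 0, 0, 0],
  "squeeze": 15
}}

```text
clock: 33.2
ee_pos: [0.5873, -0.2049, 0.0447]
ee_rot: [180.0, -0.0, 70.4]
contact_force: [-2.3, 0.6, 8.3]
opening: 0.33
grasp_force: 15.0
```

```bash
python3 -c "
from h import *
sl()"
```

```text
t 18.8 lat -0.2 z 44.7 | F x -0.2 y 2.3 z 8.3 M [ 0.07  0.23 -0.06] t 33.2 o 31.4
```

Request:
{"method": "arm_command", "body": {
  "hand": [25, 25, 25, 25, 25, 45, 60, 60],
  "dp": [
    [0, -0.2, 0],
    [0, -0.2, 0],
    [0, -0.2, 0],
    [0, 0, 0],
    [0, 0, 0],
    [0, 0, 0],
    [0, 0, 0],
    [0, 0, 0]
  ],
  "turn": [0, 0, 0, 0, 0, 0, 0, 0]
}}

```text
clock: 34.0
ee_pos: [0.5861, -0.2045, 0.0437]
ee_rot: [-179.9, -0.0, 70.4]
contact_force: [-0.6, -0.4, -0.9]
opening: 0.527
grasp_force: 0.0
```

Request:
{"method": "arm_command", "body": {
  "hand": [60, 60, 60, 60, 60, 40, 20, 0],
  "dp": [
    [0, 0.3, -4],
    [0, 0.3, -8],
    [0, 0.3, -10],
    [0, 0, -10],
    [0, 0, -6],
    [0, 0, -2],
    [0, 0, 0],
    [0, 0, 0]
  ],
  "turn": [0, 0, 0, 0, 0, 0, 0, 0]
}}

```text
clock: 34.8
ee_pos: [0.5872, -0.2049, 0.0839]
ee_rot: [-180.0, -0.0, 70.4]
contact_force: [-1.1, 0.1, 0.9]
opening: 0.435
grasp_force: 0.0
```

Request:
{"method": "arm_command", "body": {
  "hand": [0, 0, 0, 0, 0, 0, 0, 0],
  "dp": [
    [0, 0, 0],
    [0, 0, 0],
    [0, 0, 4],
    [0, 0, 5],
    [0, 0, 4],
    [0, 0, 2],
    [0, 0, 0.5],
    [0, 0, 0]
  ],
  "turn": [0, 0, 0, 0, 0, 0, 0, 0]
}}

```text
clock: 35.6
ee_pos: [0.5873, -0.2049, 0.0685]
ee_rot: [-180.0, -0.0, 70.4]
contact_force: [0.8, 0.2, -0.3]
opening: 0.008
grasp_force: 0.0
```

```bash
python3 -c "
from h import *
sl()"
```

```text
t 18.8 lat -0.1 z 68.5 | F x 0.5 y -0.7 z -0.3 M [-0.11  0.02 -0.05] t 35.6 o 0.8
```

Request:
{"method": "arm_command", "body": {
  "hand": [0, 0, 0, 0, 0, 0, 0, 0],
  "dp": [
    [0, 0, 0.5],
    [0, 0, 0.5],
    [0, 0, 0.4],
    [0, 0, 0.4],
    [0, 0, 0.3],
    [0, 0, 0.3],
    [0, 0, 0.2],
    [0, 0, 0]
  ],
  "turn": [0, 0, 0, 0, 0, 0, 0, 0]
}}

```text
clock: 36.4
ee_pos: [0.5874, -0.205, 0.0668]
ee_rot: [180.0, -0.0, 70.4]
contact_force: [-2.7, 1.0, 7.0]
opening: 0.008
grasp_force: 4.0
```

```bash
python3 -c "
from h import *
sl()"
```

```text
t 18.8 lat -0.0 z 66.8 | F x 0.1 y 2.8 z 7.0 M [ 0.09  0.49 -0.01] t 36.4 o 0.8
```

Request:
{"method": "arm_command", "body": {
  "hand": [0, 0, 0, 0, 0, 0, 0, 0],
  "dp": [
    [0, -0.2, 0.1],
    [0, -0.2, 0.1],
    [0, -0.2, 0.1],
    [0, -0.2, 0],
    [0, -0.2, 0],
    [0, 0, 0],
    [0, 0, 0],
    [0, 0, 0]
  ],
  "turn": [0, 0, 0, 0, 0, 0, 0, 0]
}}

```text
clock: 37.2
ee_pos: [0.5873, -0.2049, 0.0668]
ee_rot: [179.8, 0.0, 70.4]
contact_force: [-0.3, 0.9, 7.6]
opening: 0.006
grasp_force: 4.0
```

Request:
{"method": "arm_command", "body": {
  "hand": [0, 0, 0, 0, 0, 0, 0, 0],
  "dp": [
    [0, 0, -1],
    [0, 0, -5],
    [-5, 0, -15],
    [-10, 0, -25],
    [-15, 0, -30],
    [-20, 0, -30],
    [-10, 0, -15],
    [0, 0, -5]
  ],
  "turn": [0, 0, 0, 0, 0, 0, 0, 0]
}}

```text
clock: 38.0
ee_pos: [0.5662, -0.2627, 0.1945]
ee_rot: [179.8, 0.0, 70.4]
contact_force: [-0.3, 0.4, -0.3]
opening: 0.01
grasp_force: 0.0
```

```bash
cat > prof.py <<'E'
from h import *
sl();L=lambda a:[((a[0]-.5812)*.3338+(a[1]+.2227)*.9426)*1e3,(-(a[0]-.5812)*.9426+(a[1]+.2227)*.3338)*1e3,a[2]*1e3]
S=[]
for n in range(6):
    p=r.camera_params('wrist');i,d=r.get_image('wrist')
    m=green(i).astype('uint8');k,l,s,c=cv2.connectedComponentsWithStats(m);k=1+s[1:,4].argmax();x,y,w,h=s[k][:4];R=[]
    for v in range(y-11,y+h):
        uu=np.nonzero(l[v]==k)[0];c=(uu[0]+uu[-1])/2 if len(uu)>20 else np.nan
        q=np.median([L(unproj(p,319+e,v,d[v,319+e])) for e in range(-3,4)],0);yy=L(raz(p,c,float(v),np.array(.052)))[1] if c==c else np.nan
        R.append([q[0],yy,q[2]])
    R=np.array(R);g=R[(abs(R[:,2]-66)<4)&(R[:,0]>-24)&(R[:,0]<31)];gg=g[~np.isnan(g[:,1])]
    f=np.polyfit(g[:,0],g[:,2],1);e=np.polyfit(gg[:,0],gg[:,1],1)
    S.append([np.degrees(np.arctan(f[0])),f[1],np.degrees(np.arctan(e[0])),e[1]])
print(np.round(S,2).tolist(),np.median(S,0))
cv2.imwrite('pics/w21.png',i);hh=cv2.cvtColor(i,cv2.COLOR_BGR2HSV);b=cv2.inRange(hh,(10,100,80),(25,255,255));b[:,:285]=0;b[:,355:]=0;b[y+h:]=0;v,u=np.nonzero(b)
print('brass rows',v.min(),v.max(),u.min(),u.max(),'y',[L(raz(p,float(a),v.max()+.5,np.array(.056)))[:2] for a in(u.min(),u.max()+1)])
E
python3 prof.py
```

```text
t -42.7 lat -0.7 z 194.5 | F x 0.3 y 0.4 z -0.3 M [-0.04  0.08  0.  ] t 38.0 o 1.0
[[0.3, 66.0, -0.78, -0.28], [0.35, 65.89, -1.01, -0.32], [0.36, 65.84, -1.16, -0.13], [0.62, 65.92, -0.71, -0.23], [0.37, 65.84, -1.05, -0.1], [0.44, 65.79, -1.06, -0.08]] [ 0.36367879 65.86933796 -1.02645326 -0.17962312]
brass rows 99 101 306 335 y [[np.float64(35.11860266779948), np.float64(12.331164345487894)], [np.float64(35.12294310518789), np.float64(-12.29366090111579)]]
```

Level within 0.4° and top at 65.9 mm (home is 66). One light press mid-cell will confirm both saddles carry it.

Request:
{"method": "arm_command", "body": {
  "hand": [0, 0, 0, 0, 0, 0, 0, 0],
  "dp": [
    [3, 0, 5],
    [7, 0.3, 15],
    [9, 0.3, 25],
    [8, 0, 28],
    [5, 0, 25],
    [2, 0, 15],
    [0, 0, 8],
    [0, 0, 3.5]
  ],
  "turn": [0, 0, 0, 0, 0, 0, 0, 0]
}}

```text
clock: 39.1
ee_pos: [0.578, -0.2287, 0.0664]
ee_rot: [-179.9, -0.0, 70.5]
contact_force: [-6.6, 6.3, 22.1]
opening: 0.005
grasp_force: 11.3
```

Request:
{"method": "arm_command", "body": {
  "hand": [0, 0, 0, 0, 0, 0, 0, 0],
  "dp": [
    [0, 0, 0.5],
    [0, 0, 0.5],
    [0, 0, 0.4],
    [0, 0, 0.4],
    [0, 0, 0.3],
    [0, 0, 0.3],
    [0, 0, 0.2],
    [0, 0, 0]
  ],
  "turn": [0, 0, 0, 0, 0, 0, 0, 0]
}}

```text
clock: 39.9
ee_pos: [0.5786, -0.2295, 0.0665]
ee_rot: [179.9, 0.0, 70.4]
contact_force: [-4.6, 2.6, 15.3]
opening: 0.004
grasp_force: 7.6
```

```bash
python3 -c "
from h import *
sl()"
```

```text
t -7.3 lat -0.2 z 66.5 | F x 0.9 y 5.2 z 15.3 M [0.44 0.86 0.03] t 39.9 o 0.3
```

Request:
{"method": "arm_command", "body": {
  "hand": [0, 0, 0, 0, 0, 0, 0, 0],
  "dp": [
    [0, 0, -1],
    [0, 0, -5],
    [-3, 0, -15],
    [-7, 0, -25],
    [-10, 0, -30],
    [-8, 0, -30],
    [-5, 0, -15],
    [0, 0, -5]
  ],
  "turn": [0, 0, 0, 0, 0, 0, 0, 0]
}}

```text
clock: 40.7
ee_pos: [0.5675, -0.2614, 0.1935]
ee_rot: [179.8, 0.0, 70.4]
contact_force: [-0.4, -0.2, 0.5]
opening: 0.006
grasp_force: 0.0
```

```bash
python3 prof.py
```

```text
t -41.1 lat 0.0 z 193.5 | F x -0.3 y 0.3 z 0.5 M [-0.09  0.08 -0.05] t 40.7 o 0.6
[[0.55, 65.85, -1.03, -0.39], [0.45, 65.88, -0.91, -0.28], [0.28, 65.91, -0.87, -0.37], [0.39, 65.93, -0.94, -0.18], [0.27, 65.9, -1.36, -0.11], [0.53, 65.86, -0.66, -0.26]] [ 0.41829957 65.89199354 -0.92281211 -0.2696878 ]
brass rows 100 101 306 334 y [[np.float64(35.821004219296796), np.float64(11.617724626446178)], [np.float64(35.81741256460674), np.float64(-12.099911608078266)]]
```

The cell lies level (about 0.4°) with its top at 65.9 mm. It is released and the robot is clear, so I'm handing in.

```bash
python3 -c "
from workcell import r
print(r.close_job())"
```

```text
the job is handed in; nothing more can be done
None
```

The green cell is in the pack's bay, minus end under the hood and plus end behind the brass plate; it measured level to about 0.4° with its top at 65.9 mm (home is 66), and I released it and handed in at 41 s of 67 s. It was not all gentle: the plus rim caught the plate edge once (about 19 N vertical reading) and a later tipping push also reached about 20 N. Seating it took nearly 12 N against the advised 5–10 N, and one pressing move landed harder than intended at about 22 N.

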